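# Assemble the small sieve column on its shaker

### The arm

A 7-joint arm with a two-finger parallel gripper is mounted at the origin on a cart in front of the work surface, level with it; the furniture and walls round the work are solid. World frame = base frame: x ahead of the robot, y to its left, z up, the work surface at z = 0. Lengths are in m, angles in rad, forces in N, time in s.
With the tool pointing down it reaches from about 0.4 to 0.875 m from the base axis. Payload 4.4 kg.
Tool frame: the origin (TCP) lies at the centre of the arm's flange, where the gripper is bolted on; the fingertips stand 173 mm ahead of it and the grasp point (between the pads) lies r.grasp_offset ahead of it (r.grasp_offset is the distance from the TCP to the grasp point, in m); x points along the fingers, z is the direction in which the jaws open and shut, and the axes are right-handed (so a half turn about x gives the same grasp; the last joint's range is limited). The gripper opens to 85 mm and grips with 20 to 120 N. Pads are 22 mm wide; open, the fingers measure 114 mm over their backs; the gripper's body (76 mm by 85 mm) begins 54 mm behind the grasp point. The pads swing forward as they close: fully open they stand 13 mm farther back than shut.
Start: joints at [1.281, 0.628, 0.038, 1.517, -0.027, 0.996, -0.02], TCP at [0.144, -0.634, 0.405] pointing down, gripper open.
Joint ranges: [-3.06, 3.06], [-0.37, 2.12], [-1.25, 1.32], [0.18, 2.47], [-1.1, 4.24], [0.23, 1.98], [-2.94, 2.94]. Speed limits (rad/s): [2.57, 2.57, 3.14, 3.14, 3.14, 3.14, 3.14].

### API

Orientations are given as a unit quaternion [w, x, y, z].
In Python, from cell import r gives the robot as it stands. The module is installed in compiled form; this text tells all that it offers.
- The arm moves only by the tool apply_moves, never from a script. Its argument "commands" is a list of rows, each an object with "slide": the shift along the world's x, y, z in cm, a list of three; "turn": the turn, a rotation vector about the world's x, y, z in units of 8 degrees (1.0 is 8 degrees), a list of three; "claw": the closure in counts, from 0 (fully open) to 255 (shut). A call has exactly 10 rows; each row shifts and turns the commanded pose from where the row before left it; what a row does not reach is not made up. A row lasts 1/10 s, in which the tool goes at most 50 mm and 8.59 degrees, less where a joint would pass 70% of its speed; a pose out of reach is approached as far as the arm can. A call is refused whole if a number of a shift passes 5 or a number of a turn 1, either way. A call with a gripper value outside its range is refused whole. The fingers move at their own pace and stop on an object; "grip_force" is the grip in N (left out, the last holds). Time passes only in rows, so rows that do not move let the fingers close, or fill a call up. It gives the time, the measured TCP pose, the force and the opening at its end, in the units of the state.
- r.get_state(): the state, without advancing time (a new reading comes with each control period).
- r.read_camera(name): name is "scene" or "top" or "wrist"; returns a dict with "img" (400x640x3 uint8, red, green, blue), "mtx" (3x3 intrinsics, pixels), "extrinsics" (4x4, takes a point from camera to world coordinates). Camera axes: x right, y down, z forward; pixel columns grow to the right and rows downward; lengths in m; the calibration is good to about 2 mm. A picture is of the moment at which its call begins. There is no depth.
- r.close_job(): hands the job in, once; it reports no verdict.
The state is a dict: "time": time; "joint_positions": joint angles; "joint_vel": joint speeds; "effort": joint torques, N m; "eef_pos": TCP position; "orientation": TCP orientation; "contact_force": force on the tool from outside, world axes, zero at the start; "wrist_torque": the same for the moment, N m; "width": finger opening in m.
Only numpy, scipy, OpenCV 4.12 (cv2) and the standard library are available. Lean on these libraries where they do the work, as an engineer would, in place of code of your own. Each camera call takes 0.05 s, during which the arm holds its last target.

### The job

Build the sieve column on the round shaker base, one part after another from the bottom up: first the receiving pan in the shaker's seat, then the fine-mesh sieve, then the coarse sieve with the large round holes, and the lid on top. Each part must stand upright with its foot fully nested in the one below. Leave the beaker and the two jars standing where they are.

Things in the scene. Friction and masses are not known exactly. Their poses are not given: they have to be found in the camera images.
- pan_center (a point): Receiving pan: open steel cup, 56 mm outside diameter, 50 mm tall, plain closed floor. Spigot (foot) 45 mm in diameter (41 at its lower end), 6 mm high; above it the 56 mm wall begins. Open rim 49 mm inside, takes the next spigot. 0.09 to 0.18 kg. Point: on the axis 25 mm above the underside; z up. Grip across the wall's upper half, or the fingers strike the part below when it is set down.
- fine_sieve_center (a point): Fine sieve: same steel shell, spigot and rim as the pan (56 mm diameter, 50 mm tall), but its floor, 10 mm above the underside, is a woven mesh of fine wire. 0.09 to 0.18 kg. Point: on the axis, 25 mm above the underside; z up. Grip across the wall's upper half. Nested parts overlap by the 6 mm spigot: wall rests on rim.
- coarse_sieve_center (a point): Coarse sieve: same diameter, spigot and rim as the pan, but 60 mm tall, and its floor, 10 mm above the underside, is a steel plate with seven large round dark holes of 12 mm. 0.10 to 0.21 kg. Point: on the axis, 30 mm above the underside; z up. Grip across the wall's upper half.
- lid_knob (a point): Lid: steel disc of 56 mm diameter (6 to 12 mm above the underside) on the same 6 mm spigot, with an upright black cylindrical knob, 22 mm in diameter, from 12 to 48 mm above the underside. 0.07 to 0.14 kg. Point: on the axis in the knob, 37 mm above the underside, 11 mm below the knob's top; z up. Grip the knob here.
- shaker_seat (a point): Sieve shaker: fixed low round grey base, 100 mm in diameter, 28 mm tall, with a black boss of 56 mm diameter and bright metal rim that rises to 46 mm. The boss has a round recess, 49 mm in diameter, 8 mm deep, that takes the pan's spigot; the pan's wall rests on the boss's rim. Point: centre of the rim, at the recess's mouth, 46 mm above the worktop; z up.
- jar_center (a point): Bystander: white screw-cap jar with a blue cap, 48 mm in diameter, 62 mm tall; the point is half-way up. To be left standing.
- beaker_center (a point): Bystander: small clear beaker, 45 mm in diameter, 58 mm tall; the point is half-way up. To be left standing.
- big_jar_center (a point): Bystander: white screw-cap jar with a white cap, 62 mm in diameter, 92 mm tall; the point is half-way up. To be left standing.
There are look-alikes about, which are no part of the job. What is shaped like the part that bears fine_sieve_center but purple is not meant.

How it is judged:
By the outcome, as a careful person would: the job done as asked, in the order asked, and still so for the second after the job is handed in, with the robot touching nothing.
It also fails if it takes over 115 s, if anything falls off the work surface, if the arm or the gripper's body presses on something with over 40 N, if the wrist force passes 120 N, or if a joint passes its speed limit or range.

## Working session

There is one attempt and no reset: what is moved stays moved. The work goes in short steps, Python scripts to look and compute and a tool call to move; the robot and the scene stay as the last step left them, time stands still between calls to the robot, and variables do not carry over. Pictures are saved under pics/ and viewed, and the job is handed in when it is done.

Besides the shell and the picture viewer there is one more tool, called after "Request:" in YAML: its name, and indented under it one key for each argument. apply_moves: Moves the arm, as the interface text tells. Its arguments: {"type":"object","properties":{"commands":{"type":"array"},"grip_force":{"type":"number"}},"required":["commands"]}

```bash
mkdir -p pics
cat > h.py <<'E'
import numpy as np, cv2
from cell import r
def snap(n,f):
    c=r.read_camera(n); cv2.imwrite(f'pics/{f}.png',c['img'][:,:,::-1]); 
    np.savez(f'pics/{f}.npz',K=c['mtx'],T=c['extrinsics']); return c
def crop(f,u0,v0,w,h,s,o):
    im=cv2.imread(f'pics/{f}.png')[v0:v0+h,u0:u0+w]; cv2.imwrite(f'pics/{o}.png',cv2.resize(im,None,fx=s,fy=s,interpolation=cv2.INTER_CUBIC))
def p2w(f,u,v,z):
    d=np.load(f'pics/{f}.npz');K,T=d['K'],d['T']
    ray=T[:3,:3]@np.linalg.solve(K,[u,v,1.]);o=T[:3,3];t=(z-o[2])/ray[2];return o+t*ray
def w2p(f,p):
    d=np.load(f'pics/{f}.npz');K,T=d['K'],d['T']
    c=T[:3,:3].T@(np.array(p)-T[:3,3]);q=K@c;return q[:2]/q[2]
E
python3 - <<'E'
from h import *
np.set_printoptions(precision=4,suppress=True)
print(r.get_state(),r.grasp_offset)
for n in['scene','top','wrist']:
    c=snap(n,n+'0');print(n,c['mtx'],c['extrinsics'])
E
```

```text
{'time': 0.0, 'joint_positions': array([ 1.2812,  0.6294,  0.0385,  1.5184, -0.027 ,  0.9963, -0.02  ]), 'joint_vel': array([ 0.0005,  0.002 , -0.0003, -0.    ,  0.0002,  0.0009,  0.0004]), 'effort': array([  0.0013, -56.3399,   1.2265, -19.3452,   0.011 ,   0.0105,
        -0.    ]), 'eef_pos': array([ 0.1442, -0.6335,  0.4038]), 'orientation': array([ 0.5522,  0.4414,  0.5532, -0.4406]), 'contact_force': array([-0.0782,  1.3999,  0.8084]), 'wrist_torque': array([ 0.0309, -0.0483, -0.0418]), 'width': 0.0850624153945324} 0.1547
scene [[509.8724   0.     328.3652]
 [  0.     509.8724 201.4847]
 [  0.       0.       1.    ]] [[ 0.7306 -0.3066  0.6101 -0.4983]
 [-0.6827 -0.3078  0.6628 -1.2291]
 [-0.0154 -0.9007 -0.4342  0.8318]
 [ 0.      0.      0.      1.    ]]
top [[469.1325   0.     316.7441]
 [  0.     469.1325 200.3394]
 [  0.       0.       1.    ]] [[-0.0037 -0.9978  0.0657  0.4522]
 [-1.      0.0037 -0.0004 -0.0734]
 [ 0.0002 -0.0657 -0.9978  1.5783]
 [ 0.      0.      0.      1.    ]]
wrist [[349.7857   0.     321.7803]
 [  0.     349.7857 199.3103]
 [  0.       0.       1.    ]] [[ 0.2212 -0.9306 -0.2915  0.2183]
 [-0.9752 -0.2119 -0.0634 -0.6163]
 [-0.0027  0.2983 -0.9545  0.3724]
 [ 0.      0.      0.      1.    ]]
```

View pics/scene0.png

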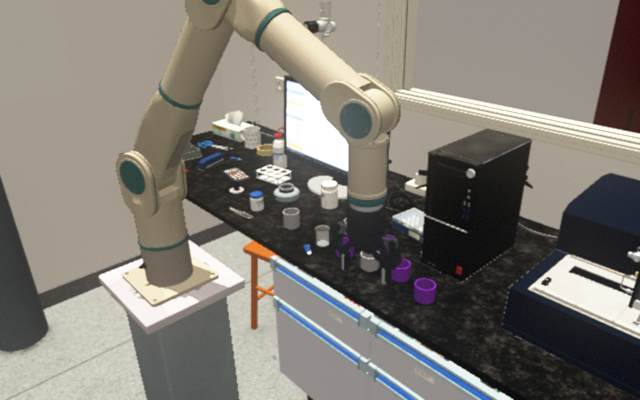

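View pics/top0.png

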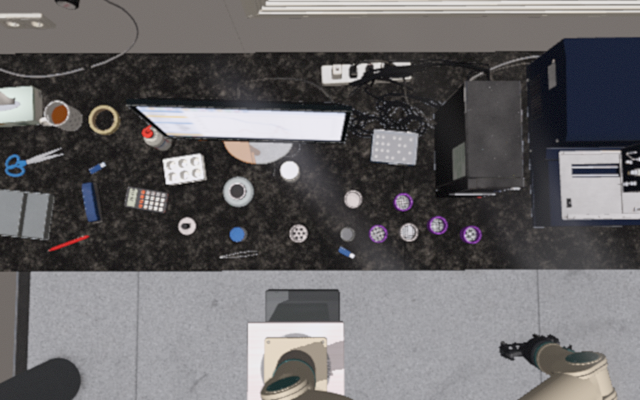

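View pics/wrist0.png

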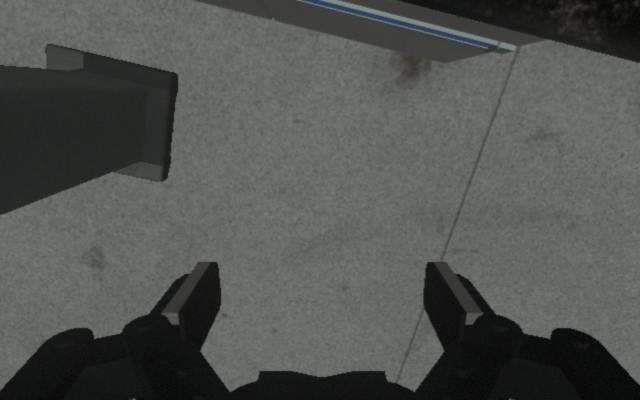

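Run:
```python
from h import *
crop('top0',170,150,160,120,5,'t1');crop('top0',330,150,160,120,5,'t2')
for n,u,v in [('lid',187,226),('shaker',238,192),('bluejar',238,234),('coarse',298,233),('bigjar',289,170),('pan?',353,200),('beaker',347,234),('fine',409,231),('p1',378,233),('p2',403,201),('p3',438,225),('p4',471,234)]:
    print(n,p2w('top0',u,v,.05).round(3), w2p('scene0',p2w('top0',u,v,.05)).round())
```

```text
lid [0.471 0.348 0.05 ] [236. 181.]
shaker [0.581 0.183 0.05 ] [285. 185.]
bluejar [0.444 0.182 0.05 ] [256. 196.]
coarse [ 0.447 -0.013  0.05 ] [291. 213.]
bigjar [0.653 0.016 0.05 ] [329. 193.]
pan? [ 0.553 -0.192  0.05 ] [351. 221.]
beaker [ 0.443 -0.172  0.05 ] [321. 230.]
fine [ 0.452 -0.374  0.05 ] [370. 253.]
p1 [ 0.446 -0.273  0.05 ] [344. 241.]
p2 [ 0.55  -0.356  0.05 ] [388. 239.]
p3 [ 0.471 -0.468  0.05 ] [400. 263.]
p4 [ 0.441 -0.575  0.05 ] [424. 283.]
```

View pics/t1.png

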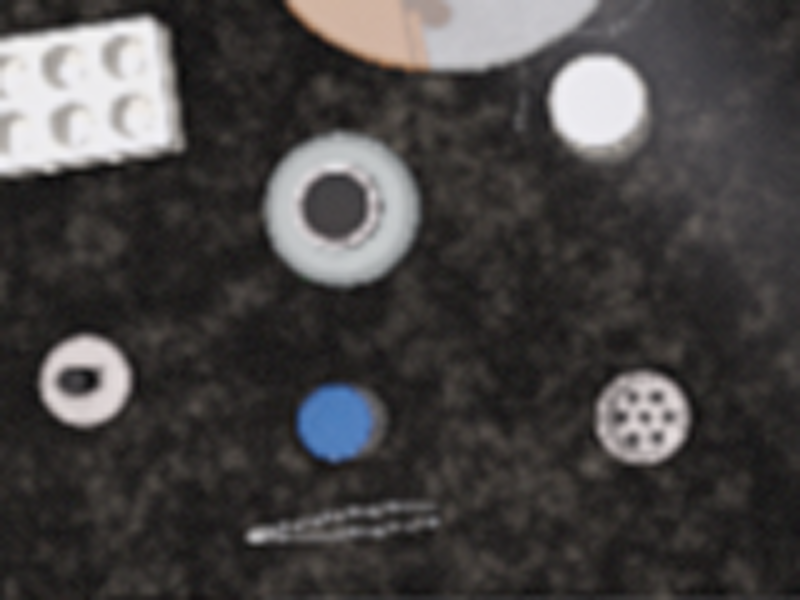

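View pics/t2.png

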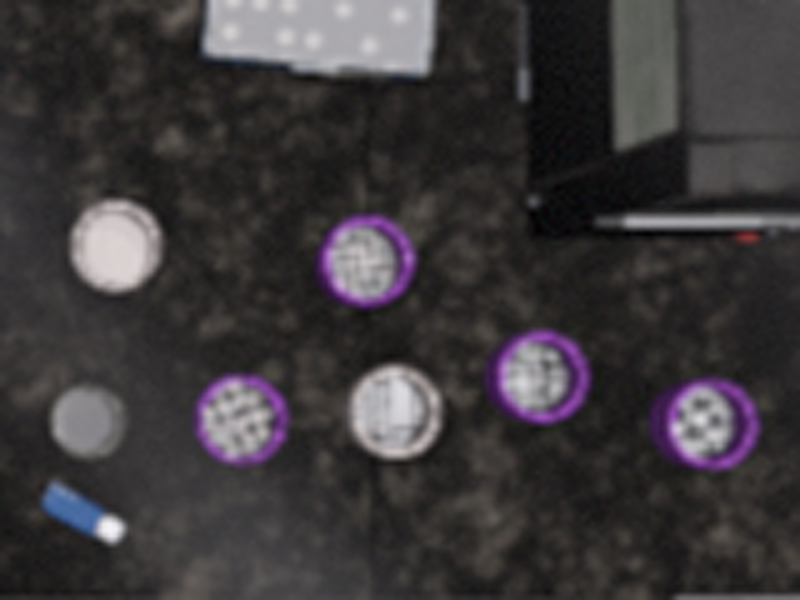

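Top view: the lid is at (187,226), the shaker at (238,191), the coarse sieve with seven holes at (299,234) and the closed-floor pan at (353,199). Fine-mesh look-alikes are at (378,233), (403,202), (409,232), (438,225) and (471,234). Only (409,232) is steel grey, so that is the fine sieve. The others are purple.

Run:
```python
from h import *
from scipy.spatial.transform import Rotation as R
np.set_printoptions(precision=4,suppress=True)
s=r.get_state();q=s['orientation'];M=R.from_quat(q[[1,2,3,0]]).as_matrix();print(M)
T=np.load('pics/wrist0.npz')['T'];print('cam in tool',M.T@(T[:3,3]-s['eef_pos']),'\n',M.T@T[:3,:3])
for n,u,v,z in [('lid',187.2,226,.012),('shaker',238,191.2,.046),('coarse',298.6,233.6,.06),('pan',353,199.2,.05),('fine',409.2,232.4,.05),('bjar',237,234,.062),('beaker',347,234,.058)]:
    print(n,p2w('top0',u,v,z).round(4))
crop('scene0',210,150,240,160,3,'s1')
```

```text
[[-0.0004  0.9751  0.2219]
 [ 0.0014  0.2219 -0.9751]
 [-1.     -0.     -0.0014]]
cam in tool [ 0.0316  0.0761 -0.0003] 
 [[ 0.0013 -0.2982  0.9545]
 [-0.0007 -0.9545 -0.2982]
 [ 1.     -0.0003 -0.0014]]
lid [0.4712 0.3581 0.012 ]
shaker [0.584  0.1839 0.046 ]
coarse [ 0.4448 -0.0151  0.06  ]
pan [ 0.5561 -0.1925  0.05  ]
fine [ 0.4473 -0.3742  0.05  ]
bjar [0.4442 0.1834 0.062 ]
beaker [ 0.4429 -0.1715  0.058 ]
```

View pics/s1.png

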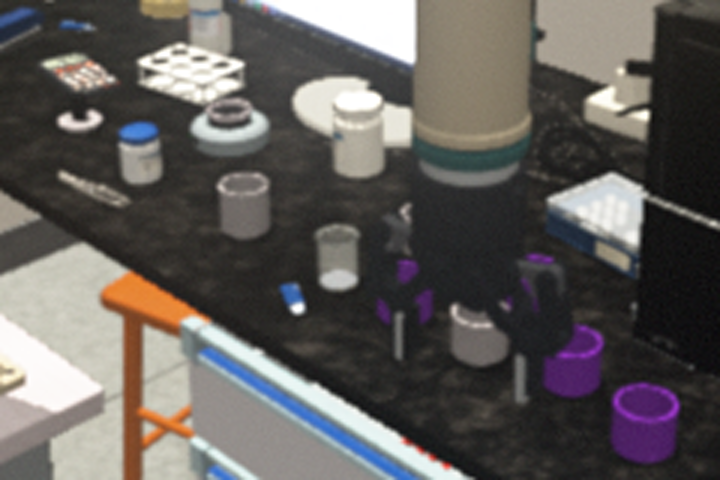

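Request:
apply_moves:
  commands:
    - {"slide": [3, 3.2, 0], "turn": [0, 0, 0], "claw": 0}
    - {"slide": [3, 3.2, 0], "turn": [0, 0, 0.8], "claw": 0}
    - {"slide": [3, 3.2, 0], "turn": [0, 0, 0.9], "claw": 0}
    - {"slide": [3, 3.2, 0], "turn": [0, 0, 0.9], "claw": 0}
    - {"slide": [3, 3.2, -1], "turn": [0, 0, 0.9], "claw": 0}
    - {"slide": [3, 3.2, -1], "turn": [0, 0, 0.9], "claw": 0}
    - {"slide": [3, 3.2, -1], "turn": [0, 0, 0.9], "claw": 0}
    - {"slide": [3, 3.2, -1], "turn": [0, 0, 0], "claw": 0}
    - {"slide": [3, 3.2, -1], "turn": [0, 0, 0], "claw": 0}
    - {"slide": [3, 3.2, -1], "turn": [0, 0, 0], "claw": 0}
  grip_force: 40

```text
time: 1.15
eef_pos: [0.4451, -0.3125, 0.3442]
orientation: [0.675, 0.211, 0.675, -0.211]
contact_force: [0.9, 0.2, 0.1]
width: 0.0851
```

Request:
apply_moves:
  commands:
    - {"slide": [2.8, 3, -0.5], "turn": [0, 0, 0], "claw": 0}
    - {"slide": [2.8, 3, -0.5], "turn": [0, 0, 0], "claw": 0}
    - {"slide": [2.8, 3, -0.5], "turn": [0, 0, 0], "claw": 0}
    - {"slide": [2.7, 3, -0.4], "turn": [0, 0, 0], "claw": 0}
    - {"slide": [0, 0, 0], "turn": [0, 0, 0], "claw": 0}
    - {"slide": [0, 0, 0], "turn": [0, 0, 0], "claw": 0}
    - {"slide": [0, 0, 0], "turn": [0, 0, 0], "claw": 0}
    - {"slide": [0, 0, 0], "turn": [0, 0, 0], "claw": 0}
    - {"slide": [0, 0, 0], "turn": [0, 0, 0], "claw": 0}
    - {"slide": [0, 0, 0], "turn": [0, 0, 0], "claw": 0}

```text
time: 2.15
eef_pos: [0.5549, -0.1946, 0.3259]
orientation: [0.675, 0.212, 0.675, -0.212]
contact_force: [-0.5, -0.8, -0.3]
width: 0.0853
```

Run:
```python
from h import *
from scipy.spatial.transform import Rotation as R
np.set_printoptions(precision=4,suppress=True)
s=r.get_state();q=s['orientation'];M=R.from_quat(q[[1,2,3,0]]).as_matrix();print(s['joint_positions'],s['eef_pos'],M[:,0],M[:,2])
snap('wrist','w1')
print(w2p('w1',[.5561,-.1925,.05]))
```

```text
[ 0.3781  0.6375 -0.139   1.7709  0.1227  0.7414 -0.433 ] [ 0.5549 -0.1946  0.3259] [ 0.0001 -0.0002 -1.    ] [ 0.8205 -0.5717  0.0002]
[322.18   196.1568]
```

View pics/w1.png

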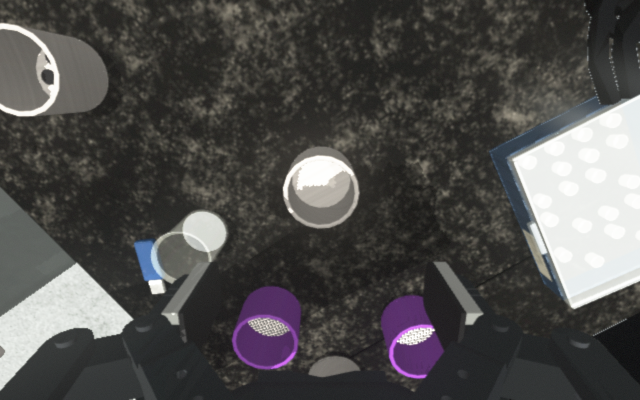

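```bash
cat >> h.py <<'E'
def ring(f,c,z,ro,n=72,thr=None,dark=False,rng=.35,up=5):
    """fit world circle centre at height z: find outer edge radius along rays in rectified top-down patch"""
    d=np.load(f'pics/{f}.npz');K,T=d['K'],d['T'];g=cv2.cvtColor(cv2.imread(f'pics/{f}.png'),cv2.COLOR_BGR2GRAY)
    H=.06;N=600;xs=(np.arange(N)/N-.5)*2*H
    X,Y=np.meshgrid(c[0]+xs,c[1]+xs);P=np.stack([X,Y,np.full_like(X,z)],-1)-T[:3,3]
    q=(P@T[:3,:3])@K.T;m=(q[...,:2]/q[...,2:]).astype(np.float32)
    return cv2.remap(g,m[...,0],m[...,1],cv2.INTER_CUBIC)
def shot(f,c,z,ro,o):
    im=ring(f,c,z,ro);k=600/.12;col=cv2.cvtColor(im,cv2.COLOR_GRAY2BGR)
    cv2.circle(col,(300,300),int(ro*k),(0,0,255),1);cv2.line(col,(295,300),(305,300),(0,255,0),1);cv2.line(col,(300,295),(300,305),(0,255,0),1)
    cv2.imwrite(f'pics/{o}.png',col)
E
python3 - <<'E'
from h import *
shot('w1',p2w('w1',321,191,.05),.05,.028,'w1r');print(p2w('w1',321,191,.05))
E
```

```text
[ 0.55763476 -0.18880025  0.05      ]
```

View pics/w1r.png

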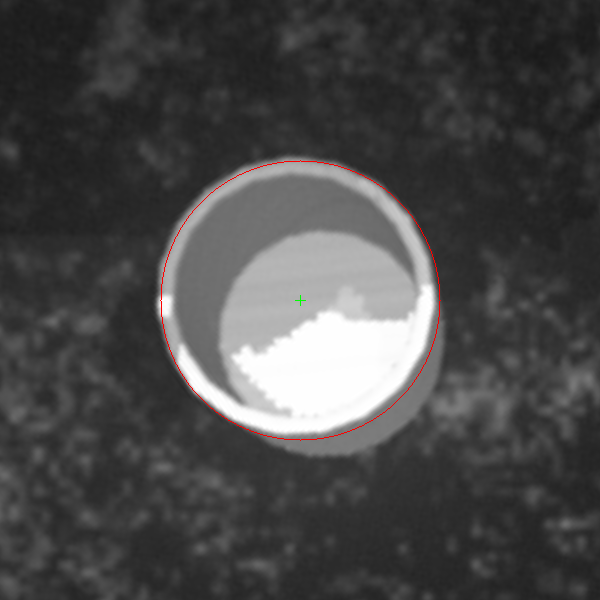

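The pan (closed floor) is confirmed at wrist pixel (321,191). The rectified rim fit puts it at (0.5572, -0.1896).

Request:
apply_moves:
  commands:
    - {"slide": [0.23, 0.5, -2], "turn": [0, 0, 0], "claw": 0}
    - {"slide": [0, 0, -3], "turn": [0, 0, 0], "claw": 0}
    - {"slide": [0, 0, -3], "turn": [0, 0, 0], "claw": 0}
    - {"slide": [0, 0, -3], "turn": [0, 0, 0], "claw": 0}
    - {"slide": [0, 0, -1.4], "turn": [0, 0, 0], "claw": 0}
    - {"slide": [0, 0, -1], "turn": [0, 0, 0], "claw": 0}
    - {"slide": [0, 0, 0], "turn": [0, 0, 0], "claw": 0}
    - {"slide": [0, 0, 0], "turn": [0, 0, 0], "claw": 0}
    - {"slide": [0, 0, 0], "turn": [0, 0, 0], "claw": 0}
    - {"slide": [0, 0, 0], "turn": [0, 0, 0], "claw": 0}

```text
time: 3.2
eef_pos: [0.558, -0.189, 0.1928]
orientation: [0.675, 0.211, 0.674, -0.211]
contact_force: [0.0, -0.1, 0.3]
width: 0.0853
```

Run:
```python
from h import *
print(r.get_state()['eef_pos'])
snap('wrist','w2')
c=p2w('w2',320,290,.05)
shot('w2',(.5572,-.1896),.05,.028,'w2r')
```

```text
[ 0.55802779 -0.18896183  0.1928499 ]
```

View pics/w2.png

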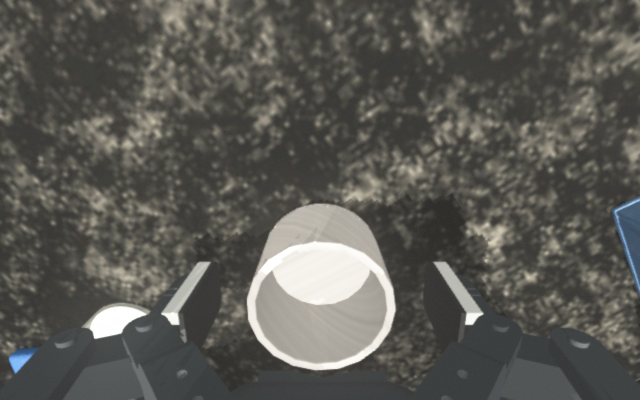

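View pics/w2r.png

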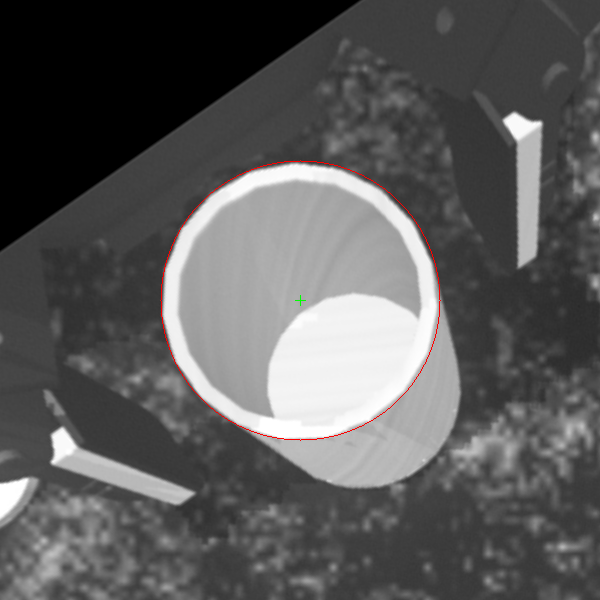

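Request:
apply_moves:
  commands:
    - {"slide": [0, 0, 0], "turn": [0, 0, 0], "claw": 255}
    - {"slide": [0, 0, 0], "turn": [0, 0, 0], "claw": 255}
    - {"slide": [0, 0, 0], "turn": [0, 0, 0], "claw": 255}
    - {"slide": [0, 0, 0], "turn": [0, 0, 0], "claw": 255}
    - {"slide": [0, 0, 0], "turn": [0, 0, 0], "claw": 255}
    - {"slide": [0, 0, 0], "turn": [0, 0, 0], "claw": 255}
    - {"slide": [0, 0, 0], "turn": [0, 0, 0], "claw": 255}
    - {"slide": [0, 0, 0], "turn": [0, 0, 0], "claw": 255}
    - {"slide": [0, 0, 0], "turn": [0, 0, 0], "claw": 255}
    - {"slide": [0, 0, 0], "turn": [0, 0, 0], "claw": 255}

```text
time: 4.25
eef_pos: [0.5577, -0.1889, 0.1923]
orientation: [0.675, 0.211, 0.675, -0.211]
contact_force: [-0.8, 0.9, 5.2]
width: 0.0546
```

Run:
```python
from h import *
print(r.get_state()['eef_pos'])
snap('wrist','w3')
shot('w3',(.5580,-.1890),.05,.028,'w3r')
```

```text
[ 0.55770873 -0.18886006  0.19231067]
```

View pics/w3r.png

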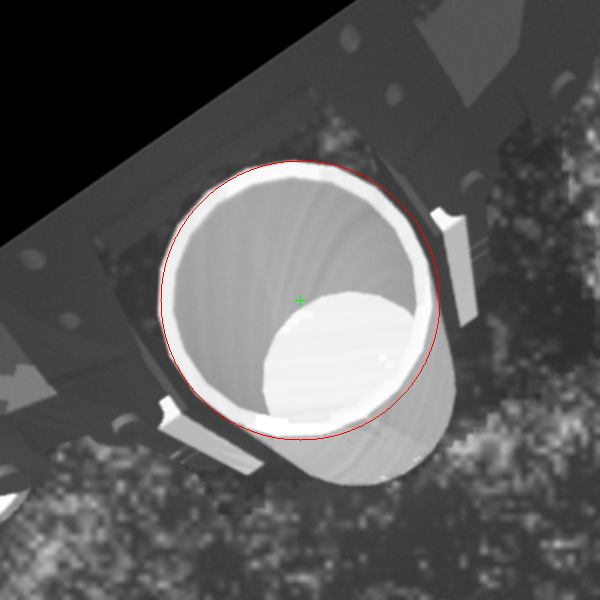

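The pan is gripped with the width at 54.6 mm. The held ring measures (-0.5, -0.5) mm from the TCP. Next I lift it and look at the seat from the side.

Request:
apply_moves:
  commands:
    - {"slide": [0, 0, 2], "turn": [0, 0, 0], "claw": 255}
    - {"slide": [0, 0, 4], "turn": [0, 0, 0], "claw": 255}
    - {"slide": [0, 1.5, 4], "turn": [0, 0, 0], "claw": 255}
    - {"slide": [-0.3, 3, 3.3], "turn": [0, 0, 0], "claw": 255}
    - {"slide": [-0.4, 4.4, 2], "turn": [0, 0, 0], "claw": 255}
    - {"slide": [-0.4, 4.4, 0], "turn": [0, 0, 0], "claw": 255}
    - {"slide": [-0.4, 4.4, 0], "turn": [0, 0, 0], "claw": 255}
    - {"slide": [-0.4, 4.4, 0], "turn": [0, 0, 0], "claw": 255}
    - {"slide": [-0.1, 4.4, 0], "turn": [0, 0, 0], "claw": 255}
    - {"slide": [0, 4.2, 0], "turn": [0, 0, 0], "claw": 255}

```text
time: 5.3
eef_pos: [0.5368, 0.1201, 0.3445]
orientation: [0.675, 0.211, 0.675, -0.211]
contact_force: [0.7, -0.9, -1.0]
width: 0.0553
```

Request:
apply_moves:
  commands:
    - {"slide": [0, 0, 0], "turn": [0, 0, 0], "claw": 255}
    - {"slide": [0, 0, 0], "turn": [0, 0, 0], "claw": 255}
    - {"slide": [0, 0, 0], "turn": [0, 0, 0], "claw": 255}
    - {"slide": [0, 0, 0], "turn": [0, 0, 0], "claw": 255}
    - {"slide": [0, 0, 0], "turn": [0, 0, 0], "claw": 255}
    - {"slide": [0, 0, 0], "turn": [0, 0, 0], "claw": 255}
    - {"slide": [0, 0, 0], "turn": [0, 0, 0], "claw": 255}
    - {"slide": [0, 0, 0], "turn": [0, 0, 0], "claw": 255}
    - {"slide": [0, 0, 0], "turn": [0, 0, 0], "claw": 255}
    - {"slide": [0, 0, 0], "turn": [0, 0, 0], "claw": 255}

```text
time: 6.3
eef_pos: [0.5376, 0.1182, 0.3447]
orientation: [0.675, 0.211, 0.675, -0.211]
contact_force: [0.5, -1.5, -1.8]
width: 0.0549
```

Run:
```python
from h import *
s=r.get_state();print(s['eef_pos'],s['joint_positions'].round(2))
snap('wrist','w4')
print(w2p('w4',(.584,.184,.046)))
shot('w4',(.584,.184),.046,.028,'w4r')
```

```text
[0.5375912  0.11822097 0.34473336] [-0.19  0.56 -0.12  1.86  0.09  0.72 -0.97]
[323.33266158  84.16287349]
```

View pics/w4.png

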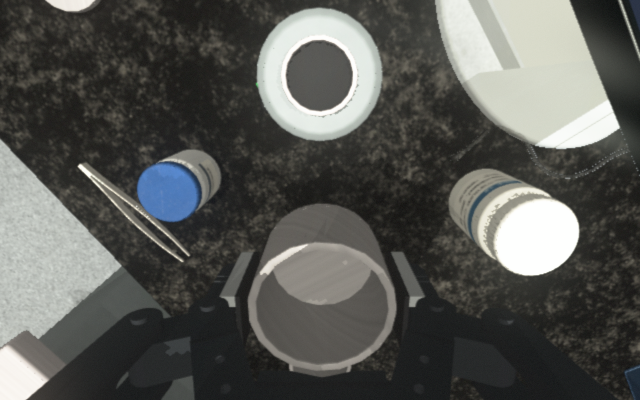

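View pics/w4r.png

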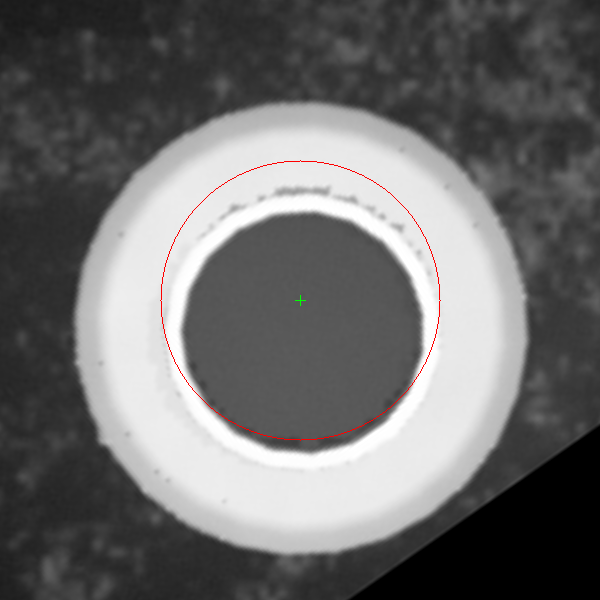

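Run:
```python
from h import *
for n,p in [('seat',(.5847,.1901,.046)),('pan',(.5572,-.1896,.05))]:
    print(n,w2p('top0',p),w2p('scene0',p))
snap('top','top1');crop('top1',198,152,80,80,8,'t3')
```

```text
seat [236.09651253 191.00880013] [284.93418744 185.43987675]
pan [352.10974631 198.86940833] [350.80083245 219.95244583]
```

Request:
apply_moves:
  commands:
    - {"slide": [1, 1.7, -1], "turn": [0, 0, 0], "claw": 255}
    - {"slide": [1.1, 1.7, -2], "turn": [0, 0, 0], "claw": 255}
    - {"slide": [0, 0, -1.5], "turn": [0, 0, 0], "claw": 255}
    - {"slide": [0, 0, 0], "turn": [0, 0, 0], "claw": 255}
    - {"slide": [0, 0, 0], "turn": [0, 0, 0], "claw": 255}
    - {"slide": [0, 0, 0], "turn": [0, 0, 0], "claw": 255}
    - {"slide": [0, 0, 0], "turn": [0, 0, 0], "claw": 255}
    - {"slide": [0, 0, 0], "turn": [0, 0, 0], "claw": 255}
    - {"slide": [0, 0, 0], "turn": [0, 0, 0], "claw": 255}
    - {"slide": [0, 0, 0], "turn": [0, 0, 0], "claw": 255}

```text
time: 7.4
eef_pos: [0.5586, 0.1522, 0.3]
orientation: [0.675, 0.211, 0.675, -0.211]
contact_force: [0.7, 0.2, -0.9]
width: 0.0547
```

Run:
```python
from h import *
s=r.get_state();print(s['eef_pos'])
snap('wrist','w5')
shot('w5',(.5847,.1901),.046,.028,'w5r')
```

```text
[0.55859637 0.15216519 0.29996117]
```

View pics/w5r.png

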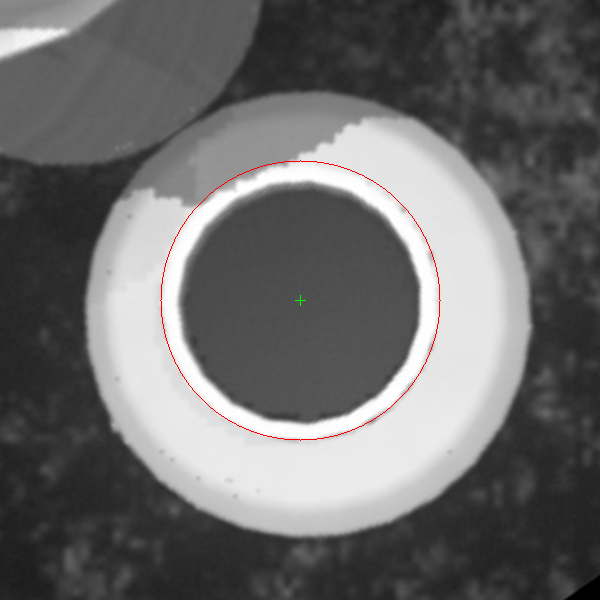

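View pics/t3.png

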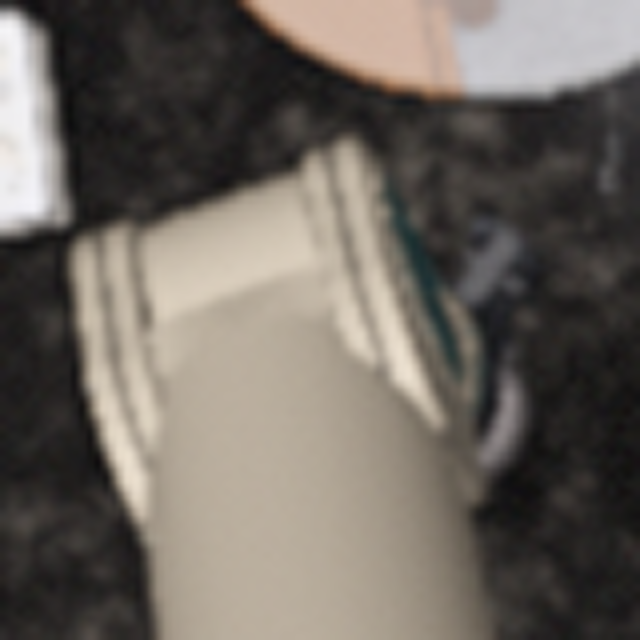

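Request:
apply_moves:
  commands:
    - {"slide": [1.3, 1.9, 0], "turn": [0, 0, 0], "claw": 255}
    - {"slide": [1.36, 1.94, -1], "turn": [0, 0, 0], "claw": 255}
    - {"slide": [0, 0, -2], "turn": [0, 0, 0], "claw": 255}
    - {"slide": [0, 0, -2], "turn": [0, 0, 0], "claw": 255}
    - {"slide": [0, 0, 0], "turn": [0, 0, 0], "claw": 255}
    - {"slide": [0, 0, 0], "turn": [0, 0, 0], "claw": 255}
    - {"slide": [0, 0, 0], "turn": [0, 0, 0], "claw": 255}
    - {"slide": [0, 0, 0], "turn": [0, 0, 0], "claw": 255}
    - {"slide": [0, 0, 0], "turn": [0, 0, 0], "claw": 255}
    - {"slide": [0, 0, 0], "turn": [0, 0, 0], "claw": 255}

```text
time: 8.45
eef_pos: [0.5853, 0.1906, 0.2503]
orientation: [0.675, 0.212, 0.675, -0.211]
contact_force: [0.8, -0.7, -1.6]
width: 0.0552
```

Run:
```python
from h import *
s=r.get_state();print(s['eef_pos'])
snap('wrist','w6')
shot('w6',(.5847,.1901),s['eef_pos'][2]-.1923+.05,.028,'w6r')
```

```text
[0.5853263  0.19060182 0.25031357]
```

View pics/w6r.png

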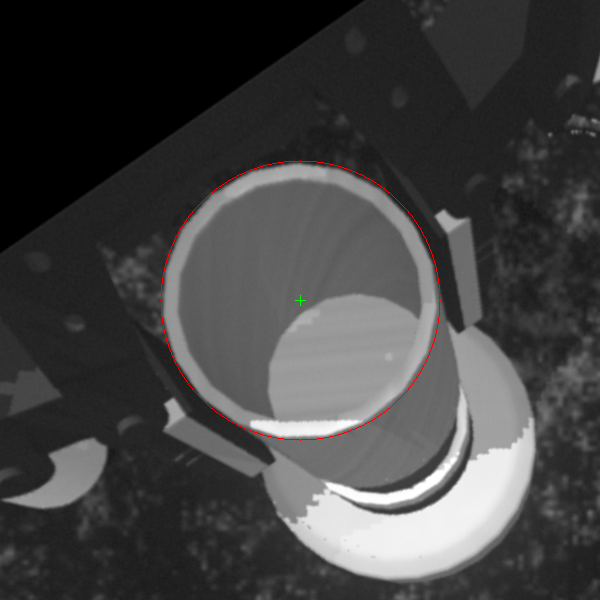

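Request:
apply_moves:
  commands:
    - {"slide": [0, 0, -0.5], "turn": [0, 0, 0], "claw": 255}
    - {"slide": [0, 0, -0.4], "turn": [0, 0, 0], "claw": 255}
    - {"slide": [0, 0, -0.3], "turn": [0, 0, 0], "claw": 255}
    - {"slide": [0, 0, -0.2], "turn": [0, 0, 0], "claw": 255}
    - {"slide": [0, 0, -0.2], "turn": [0, 0, 0], "claw": 255}
    - {"slide": [0, 0, -0.2], "turn": [0, 0, 0], "claw": 255}
    - {"slide": [0, 0, 0], "turn": [0, 0, 0], "claw": 255}
    - {"slide": [0, 0, 0], "turn": [0, 0, 0], "claw": 255}
    - {"slide": [0, 0, 0], "turn": [0, 0, 0], "claw": 255}
    - {"slide": [0, 0, 0], "turn": [0, 0, 0], "claw": 255}

```text
time: 9.5
eef_pos: [0.5851, 0.1906, 0.2323]
orientation: [0.675, 0.211, 0.675, -0.211]
contact_force: [-2.6, -0.1, 5.6]
width: 0.0548
```

Request:
apply_moves:
  commands:
    - {"slide": [0, 0, 0], "turn": [0, 0, 0], "claw": 0}
    - {"slide": [0, 0, 0], "turn": [0, 0, 0], "claw": 0}
    - {"slide": [0, 0, 0], "turn": [0, 0, 0], "claw": 0}
    - {"slide": [0, 0, 0], "turn": [0, 0, 0], "claw": 0}
    - {"slide": [0, 0, 0], "turn": [0, 0, 0], "claw": 0}
    - {"slide": [0, 0, 0], "turn": [0, 0, 0], "claw": 0}
    - {"slide": [0, 0, 1], "turn": [0, 0, 0], "claw": 0}
    - {"slide": [0, 0, 3], "turn": [0, 0, 0], "claw": 0}
    - {"slide": [0, 0, 4], "turn": [0, 0, 0], "claw": 0}
    - {"slide": [0, 0, 4], "turn": [0, 0, 0], "claw": 0}

```text
time: 10.5
eef_pos: [0.5849, 0.1905, 0.3535]
orientation: [0.675, 0.211, 0.675, -0.211]
contact_force: [1.0, 0.2, 0.1]
width: 0.0855
```

Run:
```python
from h import *
s=r.get_state();print(s['eef_pos'],s['width'])
snap('wrist','w7')
shot('w7',(.5847,.1901),.090,.028,'w7r')
```

```text
[0.58494082 0.19052316 0.35345235] 0.08552742032452618
```

View pics/w7r.png

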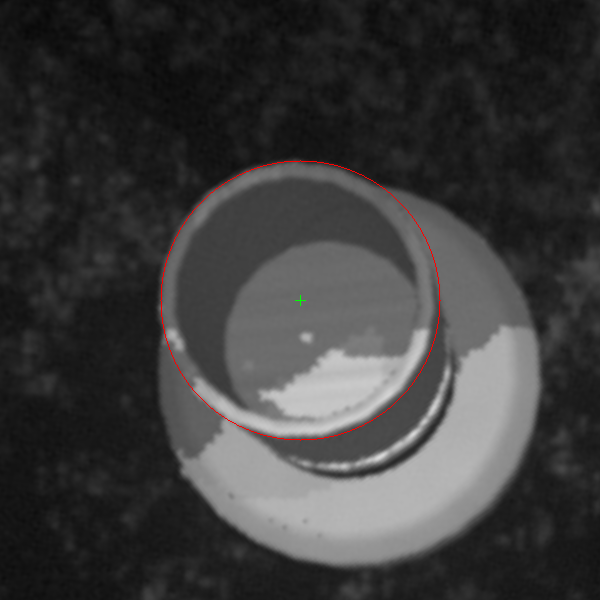

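The pan is nested: at z = 0.090 its rim fits the 56 mm circle, centred on (0.5843, 0.1901). Next is the fine sieve.

Request:
apply_moves:
  commands:
    - {"slide": [-1, -4, 0], "turn": [0, 0, 0], "claw": 0}
    - {"slide": [-1, -4.3, 0], "turn": [0, 0, 0], "claw": 0}
    - {"slide": [-1, -4.3, 0], "turn": [0, 0, 0], "claw": 0}
    - {"slide": [-1, -4.3, 0], "turn": [0, 0, 0], "claw": 0}
    - {"slide": [-1, -4.3, 0], "turn": [0, 0, 0], "claw": 0}
    - {"slide": [-1, -4.3, 0], "turn": [0, 0, 0], "claw": 0}
    - {"slide": [-1, -4.3, 0], "turn": [0, 0, 0], "claw": 0}
    - {"slide": [-1, -4.3, 0], "turn": [0, 0, 0], "claw": 0}
    - {"slide": [-1, -4.3, 0], "turn": [0, 0, 0], "claw": 0}
    - {"slide": [-1, -4.3, 0], "turn": [0, 0, 0], "claw": 0}

```text
time: 11.55
eef_pos: [0.4846, -0.2381, 0.3525]
orientation: [0.675, 0.211, 0.674, -0.211]
contact_force: [0.6, -0.6, -0.5]
width: 0.0854
```

Request:
apply_moves:
  commands:
    - {"slide": [-1, -4.3, -1], "turn": [0, 0, 0], "claw": 0}
    - {"slide": [-1, -4.3, -1], "turn": [0, 0, 0], "claw": 0}
    - {"slide": [-1, -4.3, -0.8], "turn": [0, 0, 0], "claw": 0}
    - {"slide": [-0.6, -1, 0], "turn": [0, 0, 0], "claw": 0}
    - {"slide": [0, 0, 0], "turn": [0, 0, 0], "claw": 0}
    - {"slide": [0, 0, 0], "turn": [0, 0, 0], "claw": 0}
    - {"slide": [0, 0, 0], "turn": [0, 0, 0], "claw": 0}
    - {"slide": [0, 0, 0], "turn": [0, 0, 0], "claw": 0}
    - {"slide": [0, 0, 0], "turn": [0, 0, 0], "claw": 0}
    - {"slide": [0, 0, 0], "turn": [0, 0, 0], "claw": 0}

```text
time: 12.55
eef_pos: [0.4496, -0.3748, 0.3239]
orientation: [0.675, 0.211, 0.675, -0.211]
contact_force: [-0.3, 0.5, 0.1]
width: 0.0854
```

Run:
```python
from h import *
s=r.get_state();print(s['eef_pos'],s['orientation'])
snap('wrist','w8')
shot('w8',(.448,-.372),.05,.028,'w8r')
```

```text
[ 0.44958639 -0.3747519   0.32387959] [ 0.67498443  0.21097836  0.6748391  -0.21089416]
```

View pics/w8.png

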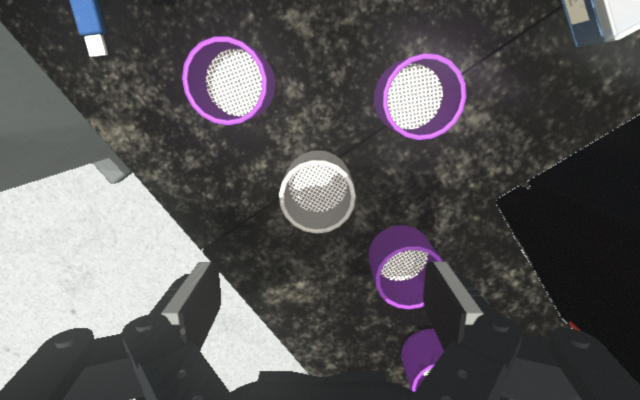

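View pics/w8r.png

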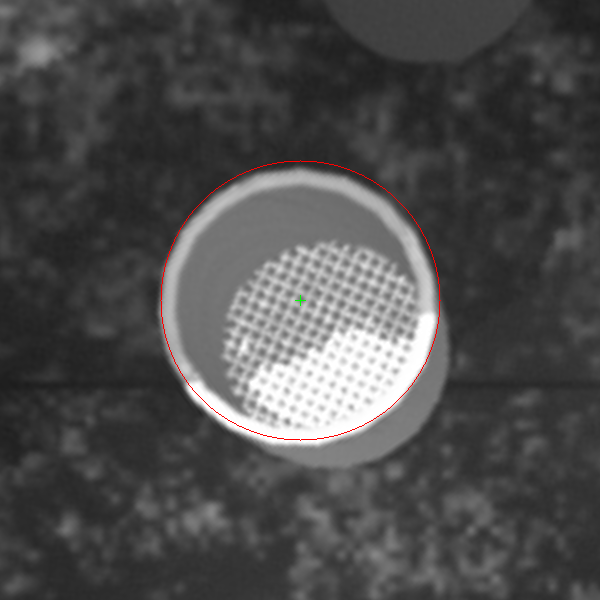

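The grey mesh cup at wrist pixel (317,193) is the fine sieve. The other mesh cups in view, (225,80), (425,95), (407,265) and (425,370), are all purple. I grasp the grey one.

Request:
apply_moves:
  commands:
    - {"slide": [-0.13, 0.45, -2], "turn": [0, 0, 0], "claw": 0}
    - {"slide": [0, 0, -3], "turn": [0, 0, 0], "claw": 0}
    - {"slide": [0, 0, -3], "turn": [0, 0, 0], "claw": 0}
    - {"slide": [0, 0, -3], "turn": [0, 0, 0], "claw": 0}
    - {"slide": [0, 0, -1.4], "turn": [0, 0, 0], "claw": 0}
    - {"slide": [0, 0, -0.8], "turn": [0, 0, 0], "claw": 0}
    - {"slide": [0, 0, 0], "turn": [0, 0, 0], "claw": 0}
    - {"slide": [0, 0, 0], "turn": [0, 0, 0], "claw": 0}
    - {"slide": [0, 0, 0], "turn": [0, 0, 0], "claw": 0}
    - {"slide": [0, 0, 0], "turn": [0, 0, 0], "claw": 0}

```text
time: 13.6
eef_pos: [0.4482, -0.3712, 0.1928]
orientation: [0.675, 0.211, 0.674, -0.212]
contact_force: [-0.6, 0.1, 0.1]
width: 0.0855
```

Request:
apply_moves:
  commands:
    - {"slide": [0, 0, 0], "turn": [0, 0, 0], "claw": 255}
    - {"slide": [0, 0, 0], "turn": [0, 0, 0], "claw": 255}
    - {"slide": [0, 0, 0], "turn": [0, 0, 0], "claw": 255}
    - {"slide": [0, 0, 0], "turn": [0, 0, 0], "claw": 255}
    - {"slide": [0, 0, 0], "turn": [0, 0, 0], "claw": 255}
    - {"slide": [0, 0, 0], "turn": [0, 0, 0], "claw": 255}
    - {"slide": [0, 0, 0], "turn": [0, 0, 0], "claw": 255}
    - {"slide": [0, 0, 0], "turn": [0, 0, 0], "claw": 255}
    - {"slide": [0, 0, 0], "turn": [0, 0, 0], "claw": 255}
    - {"slide": [0, 0, 0], "turn": [0, 0, 0], "claw": 255}

```text
time: 14.6
eef_pos: [0.4479, -0.371, 0.1925]
orientation: [0.675, 0.211, 0.675, -0.212]
contact_force: [-1.0, 0.2, 5.7]
width: 0.0555
```

Run:
```python
from h import *
s=r.get_state();print(s['eef_pos'],s['orientation'])
snap('wrist','w9')
shot('w9',s['eef_pos'],.05,.028,'w9r')
```

```text
[ 0.44791712 -0.37098162  0.19248994] [ 0.67488546  0.21134224  0.67463039 -0.21151338]
```

View pics/w9r.png

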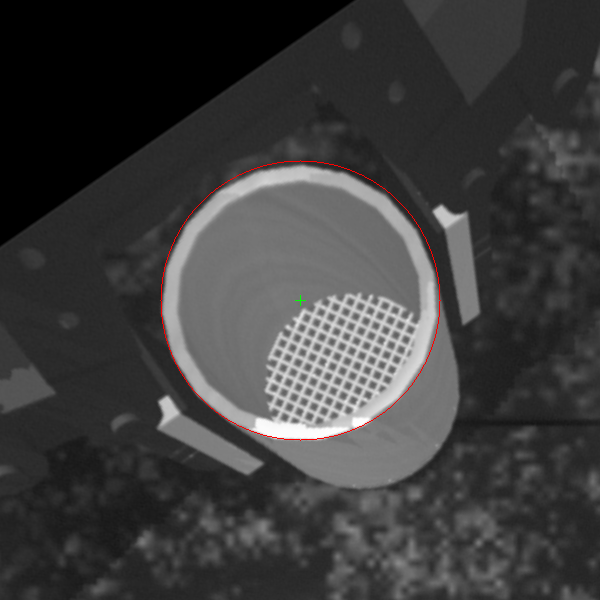

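Request:
apply_moves:
  commands:
    - {"slide": [0, 0, 2], "turn": [0, 0, 0], "claw": 255}
    - {"slide": [0, 0, 4], "turn": [0, 0, 0], "claw": 255}
    - {"slide": [0, 0, 4.2], "turn": [0, 0, 0], "claw": 255}
    - {"slide": [0.7, 3, 2], "turn": [0, 0, 0], "claw": 255}
    - {"slide": [1, 4.1, 1], "turn": [0, 0, 0], "claw": 255}
    - {"slide": [1, 4.1, 1], "turn": [0, 0, 0], "claw": 255}
    - {"slide": [1, 4.1, 1], "turn": [0, 0, 0], "claw": 255}
    - {"slide": [1, 4.1, 0], "turn": [0, 0, 0], "claw": 255}
    - {"slide": [1, 4.1, 0], "turn": [0, 0, 0], "claw": 255}
    - {"slide": [1, 4.1, 0], "turn": [0, 0, 0], "claw": 255}

```text
time: 15.65
eef_pos: [0.5148, -0.0932, 0.3438]
orientation: [0.675, 0.211, 0.675, -0.211]
contact_force: [1.3, -0.4, -1.6]
width: 0.0553
```

Request:
apply_moves:
  commands:
    - {"slide": [1, 4.1, 0], "turn": [0, 0, 0], "claw": 255}
    - {"slide": [1, 4.1, 0], "turn": [0, 0, 0], "claw": 255}
    - {"slide": [1, 4.1, 0], "turn": [0, 0, 0], "claw": 255}
    - {"slide": [1, 4.1, 0], "turn": [0, 0, 0], "claw": 255}
    - {"slide": [1, 4.1, 0], "turn": [0, 0, 0], "claw": 255}
    - {"slide": [1, 4.1, 0], "turn": [0, 0, 0], "claw": 255}
    - {"slide": [0.98, 3.87, -1], "turn": [0, 0, 0], "claw": 255}
    - {"slide": [0, 0, -2], "turn": [0, 0, 0], "claw": 255}
    - {"slide": [0, 0, -1], "turn": [0, 0, 0], "claw": 255}
    - {"slide": [0, 0, 0], "turn": [0, 0, 0], "claw": 255}

```text
time: 16.65
eef_pos: [0.5838, 0.1884, 0.3018]
orientation: [0.674, 0.21, 0.676, -0.213]
contact_force: [-0.0, -0.5, -0.9]
width: 0.0555
```

Request:
apply_moves:
  commands:
    - {"slide": [0, 0, 0], "turn": [0, 0, 0], "claw": 255}
    - {"slide": [0, 0, 0], "turn": [0, 0, 0], "claw": 255}
    - {"slide": [0, 0, 0], "turn": [0, 0, 0], "claw": 255}
    - {"slide": [0, 0, 0], "turn": [0, 0, 0], "claw": 255}
    - {"slide": [0, 0, 0], "turn": [0, 0, 0], "claw": 255}
    - {"slide": [0, 0, 0], "turn": [0, 0, 0], "claw": 255}
    - {"slide": [0, 0, 0], "turn": [0, 0, 0], "claw": 255}
    - {"slide": [0, 0, 0], "turn": [0, 0, 0], "claw": 255}
    - {"slide": [0, 0, 0], "turn": [0, 0, 0], "claw": 255}
    - {"slide": [0, 0, 0], "turn": [0, 0, 0], "claw": 255}

```text
time: 17.65
eef_pos: [0.5847, 0.1898, 0.3037]
orientation: [0.675, 0.211, 0.675, -0.211]
contact_force: [0.2, 0.1, -1.3]
width: 0.0555
```

Run:
```python
from h import *
s=r.get_state();print(s['eef_pos'],s['contact_force'],s['joint_positions'].round(2))
snap('wrist','w10')
shot('w10',(.5845,.1901),s['eef_pos'][2]-.1925+.05,.028,'w10r')
```

```text
[0.58465361 0.18980724 0.30367176] [ 0.18410438  0.09585239 -1.28832378] [-0.3   0.7  -0.09  1.71  0.09  0.74 -1.05]
```

View pics/w10r.png

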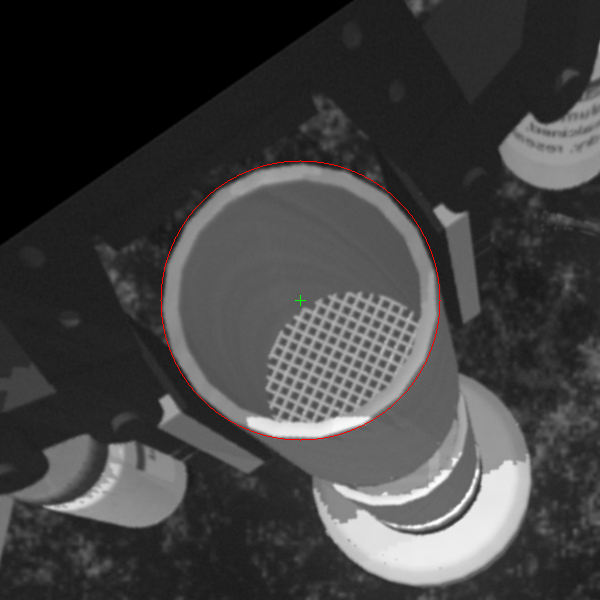

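Request:
apply_moves:
  commands:
    - {"slide": [0, 0, -1], "turn": [0, 0, 0], "claw": 255}
    - {"slide": [0, 0, -0.5], "turn": [0, 0, 0], "claw": 255}
    - {"slide": [0, 0, -0.4], "turn": [0, 0, 0], "claw": 255}
    - {"slide": [0, 0, -0.3], "turn": [0, 0, 0], "claw": 255}
    - {"slide": [0, 0, -0.2], "turn": [0, 0, 0], "claw": 255}
    - {"slide": [0, 0, -0.2], "turn": [0, 0, 0], "claw": 255}
    - {"slide": [0, 0, -0.12], "turn": [0, 0, 0], "claw": 255}
    - {"slide": [0, 0, 0], "turn": [0, 0, 0], "claw": 255}
    - {"slide": [0, 0, 0], "turn": [0, 0, 0], "claw": 255}
    - {"slide": [0, 0, 0], "turn": [0, 0, 0], "claw": 255}

```text
time: 18.7
eef_pos: [0.5847, 0.1898, 0.2766]
orientation: [0.675, 0.211, 0.675, -0.211]
contact_force: [0.7, -1.0, -1.6]
width: 0.0556
```

Request:
apply_moves:
  commands:
    - {"slide": [0, 0, -0.1], "turn": [0, 0, 0], "claw": 255}
    - {"slide": [0, 0, 0], "turn": [0, 0, 0], "claw": 255}
    - {"slide": [0, 0, 0], "turn": [0, 0, 0], "claw": 255}
    - {"slide": [0, 0, 0], "turn": [0, 0, 0], "claw": 255}
    - {"slide": [0, 0, 0], "turn": [0, 0, 0], "claw": 255}
    - {"slide": [0, 0, 0], "turn": [0, 0, 0], "claw": 255}
    - {"slide": [0, 0, 0], "turn": [0, 0, 0], "claw": 255}
    - {"slide": [0, 0, 0], "turn": [0, 0, 0], "claw": 255}
    - {"slide": [0, 0, 0], "turn": [0, 0, 0], "claw": 255}
    - {"slide": [0, 0, 0], "turn": [0, 0, 0], "claw": 255}

```text
time: 19.7
eef_pos: [0.5847, 0.1898, 0.2765]
orientation: [0.675, 0.211, 0.675, -0.211]
contact_force: [-2.1, -0.0, 5.3]
width: 0.0555
```

Contact is at the seated height (TCP z 0.2765). I release, lift and check.

Request:
apply_moves:
  commands:
    - {"slide": [0, 0, 0], "turn": [0, 0, 0], "claw": 0}
    - {"slide": [0, 0, 0], "turn": [0, 0, 0], "claw": 0}
    - {"slide": [0, 0, 0], "turn": [0, 0, 0], "claw": 0}
    - {"slide": [0, 0, 0], "turn": [0, 0, 0], "claw": 0}
    - {"slide": [0, 0, 0], "turn": [0, 0, 0], "claw": 0}
    - {"slide": [0, 0, 0], "turn": [0, 0, 0], "claw": 0}
    - {"slide": [0, 0, 1], "turn": [0, 0, 0], "claw": 0}
    - {"slide": [0, 0, 3], "turn": [0, 0, 0], "claw": 0}
    - {"slide": [0, 0, 4], "turn": [0, 0, 0], "claw": 0}
    - {"slide": [0, 0, 3], "turn": [0, 0, 0], "claw": 0}

```text
time: 20.7
eef_pos: [0.5849, 0.1899, 0.3884]
orientation: [0.675, 0.212, 0.674, -0.211]
contact_force: [0.2, 1.0, 0.4]
width: 0.0849
```

Run:
```python
from h import *
s=r.get_state();print(s['eef_pos'],s['width'])
snap('wrist','w11')
shot('w11',(.5845,.1901),.134,.028,'w11r')
```

```text
[0.5849048  0.18992806 0.38837691] 0.08488989112342372
```

View pics/w11r.png

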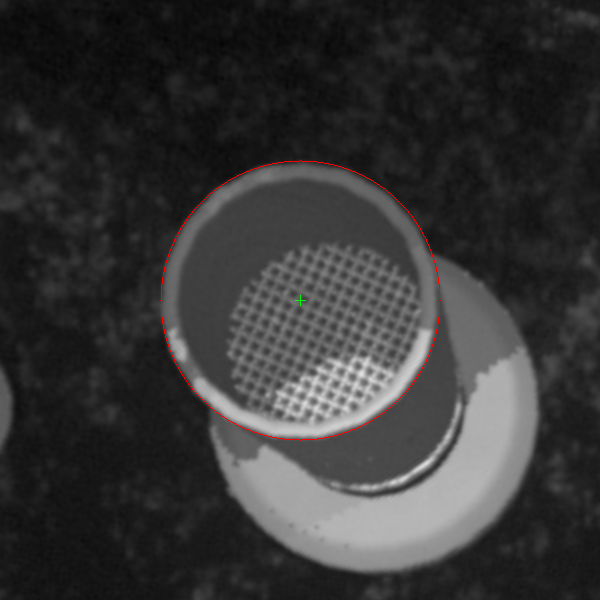

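Request:
apply_moves:
  commands:
    - {"slide": [-2.3, -3.3, 0], "turn": [0, 0, 0], "claw": 0}
    - {"slide": [-2.3, -3.4, 0], "turn": [0, 0, 0], "claw": 0}
    - {"slide": [-2.3, -3.4, -1], "turn": [0, 0, 0], "claw": 0}
    - {"slide": [-2.3, -3.4, -1.3], "turn": [0, 0, 0], "claw": 0}
    - {"slide": [-2.3, -3.4, -1.5], "turn": [0, 0, 0], "claw": 0}
    - {"slide": [-2.4, -3.3, -1.5], "turn": [0, 0, 0], "claw": 0}
    - {"slide": [0, 0, 0], "turn": [0, 0, 0], "claw": 0}
    - {"slide": [0, 0, 0], "turn": [0, 0, 0], "claw": 0}
    - {"slide": [0, 0, 0], "turn": [0, 0, 0], "claw": 0}
    - {"slide": [0, 0, 0], "turn": [0, 0, 0], "claw": 0}

```text
time: 21.75
eef_pos: [0.4467, -0.0111, 0.333]
orientation: [0.676, 0.211, 0.674, -0.21]
contact_force: [0.2, -0.6, 0.2]
width: 0.0851
```

Run:
```python
from h import *
s=r.get_state();print(s['eef_pos'],s['width'])
snap('wrist','w12')
shot('w12',(.446,-.012),.06,.028,'w12r')
```

```text
[ 0.44668342 -0.01106671  0.33304771] 0.08509479559029455
```

View pics/w12r.png

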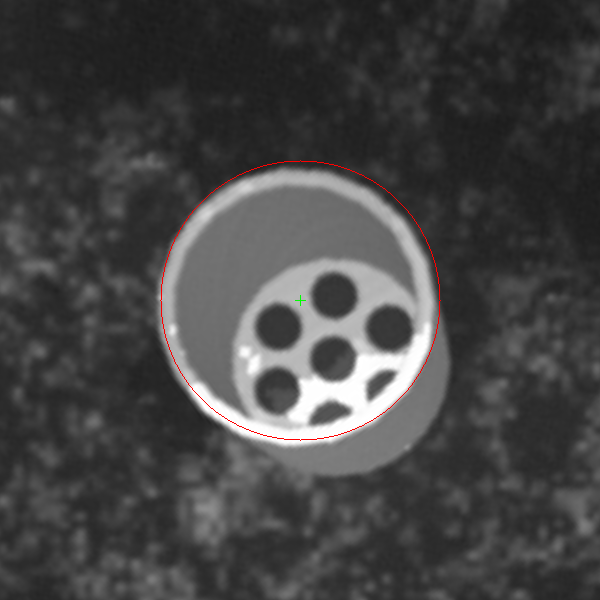

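View pics/w12.png

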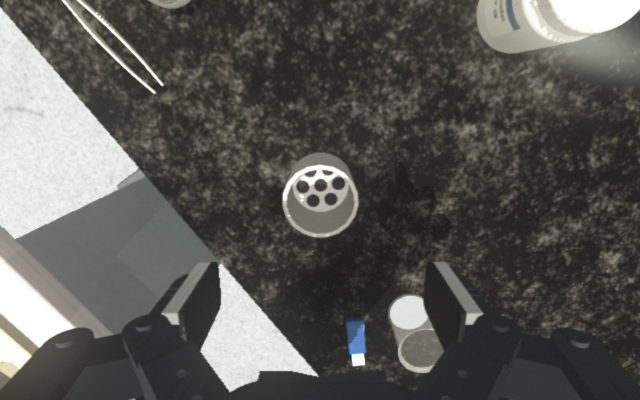

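Request:
apply_moves:
  commands:
    - {"slide": [-0.07, 0.06, -2], "turn": [0, 0, 0], "claw": 0}
    - {"slide": [0, 0, -3], "turn": [0, 0, 0], "claw": 0}
    - {"slide": [0, 0, -3], "turn": [0, 0, 0], "claw": 0}
    - {"slide": [0, 0, -3], "turn": [0, 0, 0], "claw": 0}
    - {"slide": [0, 0, -1.4], "turn": [0, 0, 0], "claw": 0}
    - {"slide": [0, 0, -0.8], "turn": [0, 0, 0], "claw": 0}
    - {"slide": [0, 0, 0], "turn": [0, 0, 0], "claw": 0}
    - {"slide": [0, 0, 0], "turn": [0, 0, 0], "claw": 0}
    - {"slide": [0, 0, 0], "turn": [0, 0, 0], "claw": 0}
    - {"slide": [0, 0, 0], "turn": [0, 0, 0], "claw": 0}

```text
time: 22.8
eef_pos: [0.4451, -0.0117, 0.2043]
orientation: [0.675, 0.211, 0.675, -0.212]
contact_force: [0.7, -0.4, 1.0]
width: 0.0853
```

Request:
apply_moves:
  commands:
    - {"slide": [0, 0, 0], "turn": [0, 0, 0], "claw": 255}
    - {"slide": [0, 0, 0], "turn": [0, 0, 0], "claw": 255}
    - {"slide": [0, 0, 0], "turn": [0, 0, 0], "claw": 255}
    - {"slide": [0, 0, 0], "turn": [0, 0, 0], "claw": 255}
    - {"slide": [0, 0, 0], "turn": [0, 0, 0], "claw": 255}
    - {"slide": [0, 0, 0], "turn": [0, 0, 0], "claw": 255}
    - {"slide": [0, 0, 0], "turn": [0, 0, 0], "claw": 255}
    - {"slide": [0, 0, 0], "turn": [0, 0, 0], "claw": 255}
    - {"slide": [0, 0, 0], "turn": [0, 0, 0], "claw": 255}
    - {"slide": [0, 0, 0], "turn": [0, 0, 0], "claw": 255}

```text
time: 23.8
eef_pos: [0.445, -0.0118, 0.2043]
orientation: [0.675, 0.211, 0.675, -0.212]
contact_force: [0.4, 0.2, 5.9]
width: 0.0546
```

Run:
```python
from h import *
s=r.get_state();print(s['eef_pos'],s['orientation'])
snap('wrist','w13')
shot('w13',s['eef_pos'],.06,.028,'w13r')
```

```text
[ 0.44496034 -0.01181601  0.20427972] [ 0.67472536  0.21052961  0.67493033 -0.21187737]
```

View pics/w13r.png

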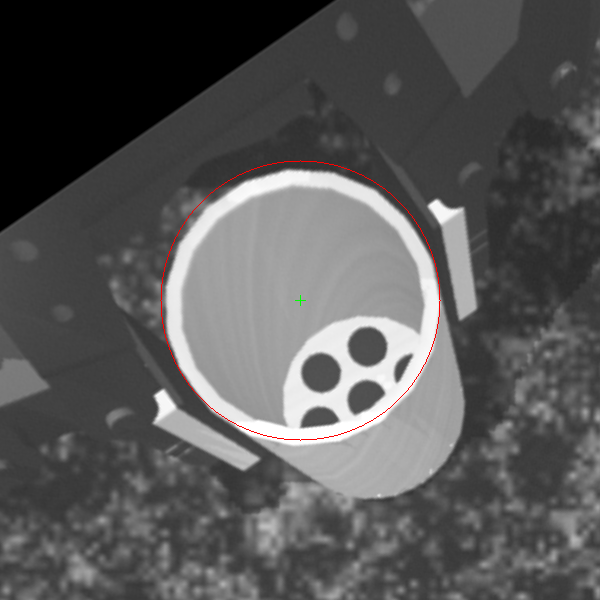

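Request:
apply_moves:
  commands:
    - {"slide": [0, 0, 2], "turn": [0, 0, 0], "claw": 255}
    - {"slide": [0, 0, 4], "turn": [0, 0, 0], "claw": 255}
    - {"slide": [0, 0, 4.3], "turn": [0, 0, 0], "claw": 255}
    - {"slide": [0, 0, 4.3], "turn": [0, 0, 0], "claw": 255}
    - {"slide": [2, 3, 2.5], "turn": [0, 0, 0], "claw": 255}
    - {"slide": [2.4, 3.4, 0], "turn": [0, 0, 0], "claw": 255}
    - {"slide": [2.4, 3.4, 0], "turn": [0, 0, 0], "claw": 255}
    - {"slide": [2.4, 3.4, 0], "turn": [0, 0, 0], "claw": 255}
    - {"slide": [2.4, 3.4, 0], "turn": [0, 0, 0], "claw": 255}
    - {"slide": [2.32, 3.45, 0], "turn": [0, 0, 0], "claw": 255}

```text
time: 24.85
eef_pos: [0.5845, 0.1897, 0.3742]
orientation: [0.674, 0.21, 0.676, -0.212]
contact_force: [0.9, -0.0, -2.1]
width: 0.0547
```

Request:
apply_moves:
  commands:
    - {"slide": [0, 0, 0], "turn": [0, 0, 0], "claw": 255}
    - {"slide": [0, 0, 0], "turn": [0, 0, 0], "claw": 255}
    - {"slide": [0, 0, 0], "turn": [0, 0, 0], "claw": 255}
    - {"slide": [0, 0, 0], "turn": [0, 0, 0], "claw": 255}
    - {"slide": [0, 0, 0], "turn": [0, 0, 0], "claw": 255}
    - {"slide": [0, 0, 0], "turn": [0, 0, 0], "claw": 255}
    - {"slide": [0, 0, 0], "turn": [0, 0, 0], "claw": 255}
    - {"slide": [0, 0, 0], "turn": [0, 0, 0], "claw": 255}
    - {"slide": [0, 0, 0], "turn": [0, 0, 0], "claw": 255}
    - {"slide": [0, 0, 0], "turn": [0, 0, 0], "claw": 255}

```text
time: 25.85
eef_pos: [0.584, 0.1887, 0.3747]
orientation: [0.674, 0.211, 0.675, -0.212]
contact_force: [0.2, -0.3, -2.4]
width: 0.0544
```

Run:
```python
from h import *
s=r.get_state();print(s['eef_pos'],s['contact_force'],s['joint_positions'].round(2))
snap('wrist','w14')
shot('w14',(.5845,.1901),s['eef_pos'][2]-.2043+.06,.028,'w14r')
```

```text
[0.58398272 0.1886574  0.37466686] [ 0.15052871 -0.32215811 -2.38274612] [-0.08  0.64 -0.45  1.65  0.33  0.93 -1.27]
```

View pics/w14r.png

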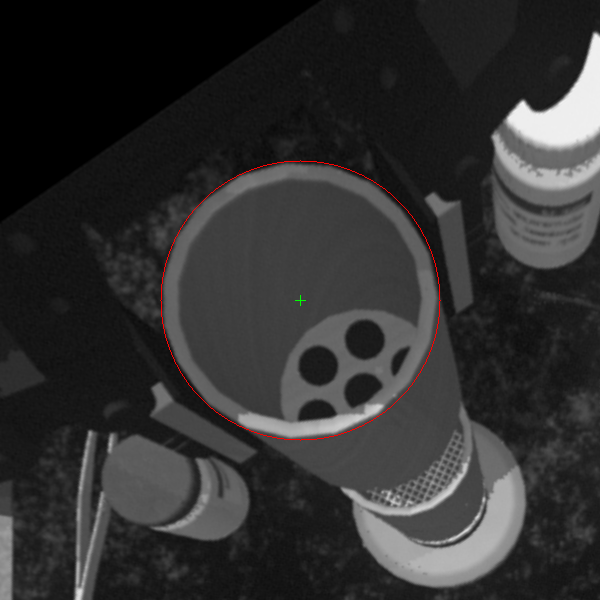

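Request:
apply_moves:
  commands:
    - {"slide": [0, 0, -1.5], "turn": [0, 0, 0], "claw": 255}
    - {"slide": [0, 0, -1], "turn": [0, 0, 0], "claw": 255}
    - {"slide": [0, 0, -0.5], "turn": [0, 0, 0], "claw": 255}
    - {"slide": [0, 0, -0.3], "turn": [0, 0, 0], "claw": 255}
    - {"slide": [0, 0, -0.3], "turn": [0, 0, 0], "claw": 255}
    - {"slide": [0, 0, -0.2], "turn": [0, 0, 0], "claw": 255}
    - {"slide": [0, 0, -0.2], "turn": [0, 0, 0], "claw": 255}
    - {"slide": [0, 0, -0.2], "turn": [0, 0, 0], "claw": 255}
    - {"slide": [0, 0, -0.1], "turn": [0, 0, 0], "claw": 255}
    - {"slide": [0, 0, 0], "turn": [0, 0, 0], "claw": 255}

```text
time: 26.9
eef_pos: [0.5841, 0.1888, 0.3324]
orientation: [0.675, 0.211, 0.675, -0.212]
contact_force: [-0.9, -0.9, 3.0]
width: 0.0547
```

Request:
apply_moves:
  commands:
    - {"slide": [0, 0, 0], "turn": [0, 0, 0], "claw": 255}
    - {"slide": [0, 0, 0], "turn": [0, 0, 0], "claw": 255}
    - {"slide": [0, 0, 0], "turn": [0, 0, 0], "claw": 255}
    - {"slide": [0, 0, 0], "turn": [0, 0, 0], "claw": 255}
    - {"slide": [0, 0, 0], "turn": [0, 0, 0], "claw": 255}
    - {"slide": [0, 0, 0], "turn": [0, 0, 0], "claw": 255}
    - {"slide": [0, 0, 0], "turn": [0, 0, 0], "claw": 255}
    - {"slide": [0, 0, 0], "turn": [0, 0, 0], "claw": 255}
    - {"slide": [0, 0, 0], "turn": [0, 0, 0], "claw": 255}
    - {"slide": [0, 0, 0], "turn": [0, 0, 0], "claw": 255}

```text
time: 27.9
eef_pos: [0.5841, 0.1888, 0.3323]
orientation: [0.675, 0.211, 0.675, -0.212]
contact_force: [-1.7, -0.6, 5.5]
width: 0.0544
```

Request:
apply_moves:
  commands:
    - {"slide": [0, 0, 0], "turn": [0, 0, 0], "claw": 0}
    - {"slide": [0, 0, 0], "turn": [0, 0, 0], "claw": 0}
    - {"slide": [0, 0, 0], "turn": [0, 0, 0], "claw": 0}
    - {"slide": [0, 0, 0], "turn": [0, 0, 0], "claw": 0}
    - {"slide": [0, 0, 0], "turn": [0, 0, 0], "claw": 0}
    - {"slide": [0, 0, 0], "turn": [0, 0, 0], "claw": 0}
    - {"slide": [0, 0, 1], "turn": [0, 0, 0], "claw": 0}
    - {"slide": [0, 0, 3], "turn": [0, 0, 0], "claw": 0}
    - {"slide": [0, 0, 4], "turn": [0, 0, 0], "claw": 0}
    - {"slide": [0, 0, 3], "turn": [0, 0, 0], "claw": 0}

```text
time: 28.9
eef_pos: [0.5841, 0.189, 0.4447]
orientation: [0.675, 0.211, 0.675, -0.211]
contact_force: [0.0, -0.1, 0.0]
width: 0.0851
```

Run:
```python
from h import *
s=r.get_state();print(s['eef_pos'],s['width'])
snap('wrist','w15')
shot('w15',(.5845,.1901),.188,.028,'w15r')
```

```text
[0.58409368 0.18896509 0.44465459] 0.085095203828785
```

View pics/w15r.png

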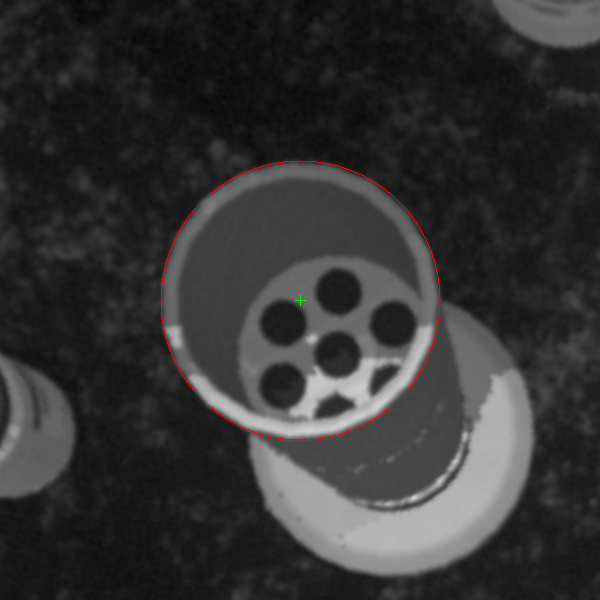

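Request:
apply_moves:
  commands:
    - {"slide": [-1.9, 2.9, 0], "turn": [0, 0, 0], "claw": 0}
    - {"slide": [-1.9, 2.9, 0], "turn": [0, 0, 0], "claw": 0}
    - {"slide": [-1.9, 2.9, -2.5], "turn": [0, 0, 0], "claw": 0}
    - {"slide": [-1.9, 2.9, -3], "turn": [0, 0, 0], "claw": 0}
    - {"slide": [-1.9, 2.9, -3], "turn": [0, 0, 0], "claw": 0}
    - {"slide": [-1.7, 3, -3], "turn": [0, 0, 0], "claw": 0}
    - {"slide": [0, 0, -1], "turn": [0, 0, 0], "claw": 0}
    - {"slide": [0, 0, 0], "turn": [0, 0, 0], "claw": 0}
    - {"slide": [0, 0, 0], "turn": [0, 0, 0], "claw": 0}
    - {"slide": [0, 0, 0], "turn": [0, 0, 0], "claw": 0}

```text
time: 29.95
eef_pos: [0.4734, 0.3627, 0.318]
orientation: [0.675, 0.212, 0.674, -0.212]
contact_force: [0.1, 0.6, 0.3]
width: 0.0854
```

Request:
apply_moves:
  commands:
    - {"slide": [0, 0, 0], "turn": [0, 0, 0], "claw": 0}
    - {"slide": [0, 0, 0], "turn": [0, 0, 0], "claw": 0}
    - {"slide": [0, 0, 0], "turn": [0, 0, 0], "claw": 0}
    - {"slide": [0, 0, 0], "turn": [0, 0, 0], "claw": 0}
    - {"slide": [0, 0, 0], "turn": [0, 0, 0], "claw": 0}
    - {"slide": [0, 0, 0], "turn": [0, 0, 0], "claw": 0}
    - {"slide": [0, 0, 0], "turn": [0, 0, 0], "claw": 0}
    - {"slide": [0, 0, 0], "turn": [0, 0, 0], "claw": 0}
    - {"slide": [0, 0, 0], "turn": [0, 0, 0], "claw": 0}
    - {"slide": [0, 0, 0], "turn": [0, 0, 0], "claw": 0}

```text
time: 30.95
eef_pos: [0.472, 0.3636, 0.3166]
orientation: [0.674, 0.211, 0.675, -0.212]
contact_force: [-0.2, -0.3, -0.8]
width: 0.0854
```

Run:
```python
from h import *
s=r.get_state();print(s['eef_pos'],s['joint_positions'].round(2))
snap('wrist','w16')
shot('w16',(.472,.364),.012,.028,'w16r')
shot('w16',(.472,.364),.048,.011,'w16k')
```

```text
[0.47200353 0.36363442 0.31664598] [-0.44  0.69 -0.43  1.75  0.38  0.79 -1.66]
```

View pics/w16.png

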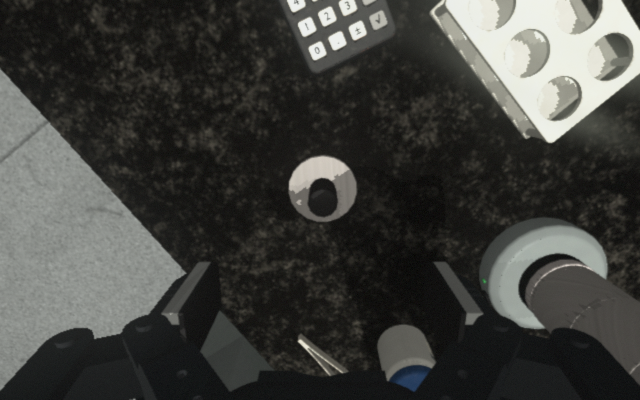

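View pics/w16r.png

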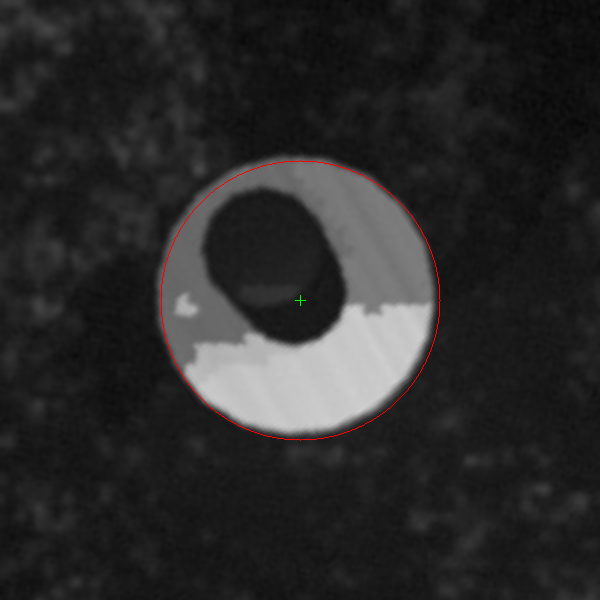

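View pics/w16k.png

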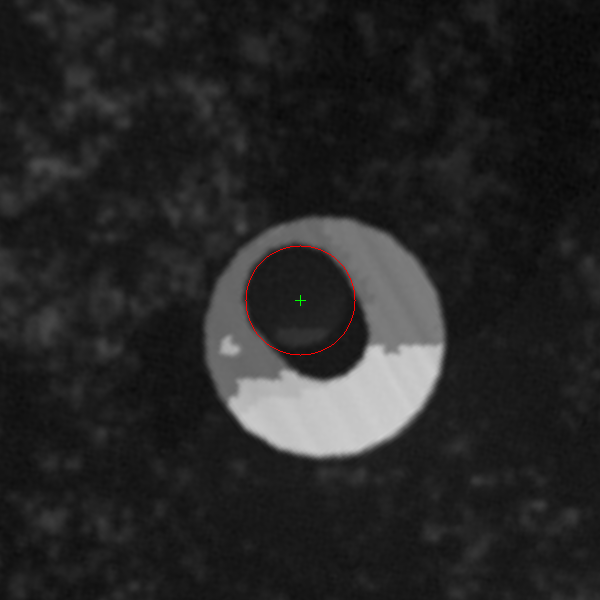

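Request:
apply_moves:
  commands:
    - {"slide": [0, 0, -2], "turn": [0, 0, 0], "claw": 0}
    - {"slide": [0, 0, -3], "turn": [0, 0, 0], "claw": 0}
    - {"slide": [0, 0, -3], "turn": [0, 0, 0], "claw": 0}
    - {"slide": [0, 0, -2.5], "turn": [0, 0, 0], "claw": 0}
    - {"slide": [0, 0, -1.2], "turn": [0, 0, 0], "claw": 0}
    - {"slide": [0, 0, -0.5], "turn": [0, 0, 0], "claw": 0}
    - {"slide": [0, 0, 0], "turn": [0, 0, 0], "claw": 0}
    - {"slide": [0, 0, 0], "turn": [0, 0, 0], "claw": 0}
    - {"slide": [0, 0, 0], "turn": [0, 0, 0], "claw": 0}
    - {"slide": [0, 0, 0], "turn": [0, 0, 0], "claw": 0}

```text
time: 32.0
eef_pos: [0.4723, 0.3639, 0.1956]
orientation: [0.675, 0.211, 0.675, -0.212]
contact_force: [0.4, -0.1, 1.0]
width: 0.0853
```

Run:
```python
from h import *
s=r.get_state();print(s['eef_pos'])
snap('wrist','w17')
shot('w17',s['eef_pos'],.048,.011,'w17k')
```

```text
[0.47233201 0.36385531 0.19564561]
```

View pics/w17k.png

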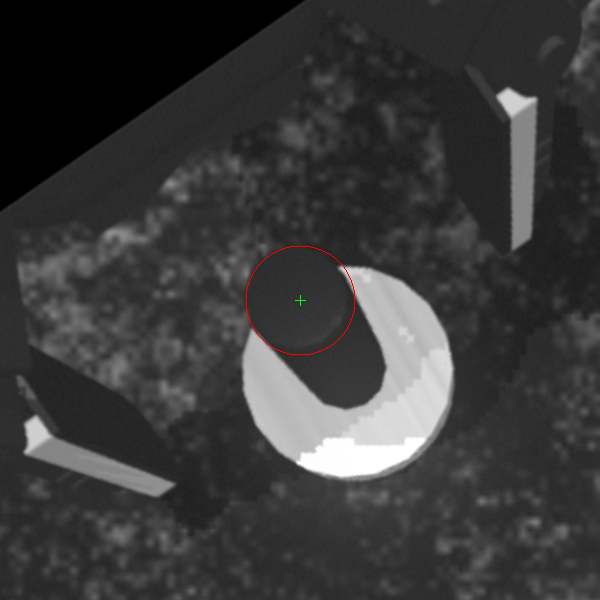

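Request:
apply_moves:
  commands:
    - {"slide": [0, 0, -0.25], "turn": [0, 0, 0], "claw": 0}
    - {"slide": [0, 0, 0], "turn": [0, 0, 0], "claw": 255}
    - {"slide": [0, 0, 0], "turn": [0, 0, 0], "claw": 255}
    - {"slide": [0, 0, 0], "turn": [0, 0, 0], "claw": 255}
    - {"slide": [0, 0, 0], "turn": [0, 0, 0], "claw": 255}
    - {"slide": [0, 0, 0], "turn": [0, 0, 0], "claw": 255}
    - {"slide": [0, 0, 0], "turn": [0, 0, 0], "claw": 255}
    - {"slide": [0, 0, 0], "turn": [0, 0, 0], "claw": 255}
    - {"slide": [0, 0, 0], "turn": [0, 0, 0], "claw": 255}
    - {"slide": [0, 0, 0], "turn": [0, 0, 0], "claw": 255}

```text
time: 33.05
eef_pos: [0.4721, 0.3637, 0.1923]
orientation: [0.674, 0.211, 0.675, -0.212]
contact_force: [0.0, -0.2, 1.4]
width: 0.0205
```

Request:
apply_moves:
  commands:
    - {"slide": [0, 0, 0], "turn": [0, 0, 0], "claw": 255}
    - {"slide": [0, 0, 0], "turn": [0, 0, 0], "claw": 255}
    - {"slide": [0, 0, 0], "turn": [0, 0, 0], "claw": 255}
    - {"slide": [0, 0, 0], "turn": [0, 0, 0], "claw": 255}
    - {"slide": [0, 0, 0], "turn": [0, 0, 0], "claw": 255}
    - {"slide": [0, 0, 0], "turn": [0, 0, 0], "claw": 255}
    - {"slide": [0, 0, 0], "turn": [0, 0, 0], "claw": 255}
    - {"slide": [0, 0, 0], "turn": [0, 0, 0], "claw": 255}
    - {"slide": [0, 0, 0], "turn": [0, 0, 0], "claw": 255}
    - {"slide": [0, 0, 0], "turn": [0, 0, 0], "claw": 255}

```text
time: 34.05
eef_pos: [0.4721, 0.3637, 0.1923]
orientation: [0.674, 0.211, 0.675, -0.212]
contact_force: [-0.5, -1.1, 3.0]
width: 0.021
```

Run:
```python
from h import *
s=r.get_state();print(s['eef_pos'])
snap('wrist','w18')
shot('w18',s['eef_pos'],.012,.028,'w18r')
```

```text
[0.47206707 0.363674   0.1922696 ]
```

View pics/w18r.png

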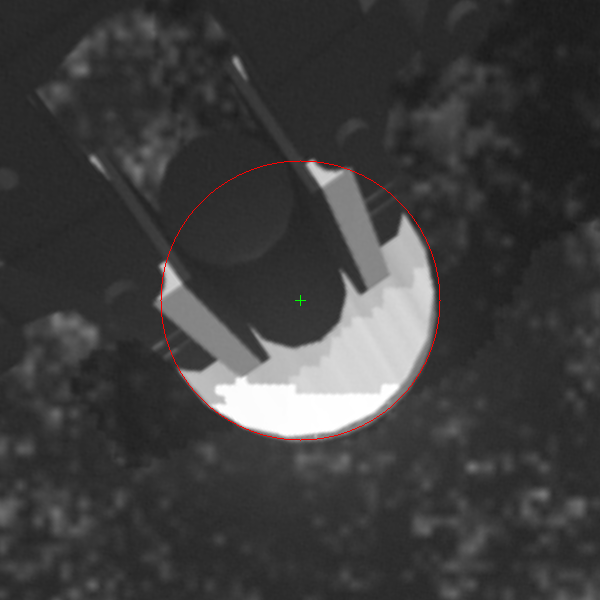

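Request:
apply_moves:
  commands:
    - {"slide": [0, 0, 2], "turn": [0, 0, 0], "claw": 255}
    - {"slide": [0, 0, 4], "turn": [0, 0, 0], "claw": 255}
    - {"slide": [0, 0, 4], "turn": [0, 0, 0], "claw": 255}
    - {"slide": [0, 0, 4], "turn": [0, 0, 0], "claw": 255}
    - {"slide": [0, 0, 4], "turn": [0, 0, 0], "claw": 255}
    - {"slide": [0, 0, 3.8], "turn": [0, 0, 0], "claw": 255}
    - {"slide": [1.5, -2.3, 0], "turn": [0, 0, 0], "claw": 255}
    - {"slide": [2, -3, 0], "turn": [0, 0, 0], "claw": 255}
    - {"slide": [2, -3, 0], "turn": [0, 0, 0], "claw": 255}
    - {"slide": [2, -3, 0], "turn": [0, 0, 0], "claw": 255}

```text
time: 35.1
eef_pos: [0.5472, 0.2493, 0.4095]
orientation: [0.674, 0.21, 0.676, -0.212]
contact_force: [-0.1, 0.2, -0.6]
width: 0.0204
```

Request:
apply_moves:
  commands:
    - {"slide": [2, -3, 0], "turn": [0, 0, 0], "claw": 255}
    - {"slide": [1.79, -3.07, 0], "turn": [0, 0, 0], "claw": 255}
    - {"slide": [0, 0, 0], "turn": [0, 0, 0], "claw": 255}
    - {"slide": [0, 0, 0], "turn": [0, 0, 0], "claw": 255}
    - {"slide": [0, 0, 0], "turn": [0, 0, 0], "claw": 255}
    - {"slide": [0, 0, 0], "turn": [0, 0, 0], "claw": 255}
    - {"slide": [0, 0, 0], "turn": [0, 0, 0], "claw": 255}
    - {"slide": [0, 0, 0], "turn": [0, 0, 0], "claw": 255}
    - {"slide": [0, 0, 0], "turn": [0, 0, 0], "claw": 255}
    - {"slide": [0, 0, 0], "turn": [0, 0, 0], "claw": 255}

```text
time: 36.1
eef_pos: [0.5848, 0.1901, 0.4102]
orientation: [0.674, 0.21, 0.675, -0.212]
contact_force: [0.7, -0.1, -1.7]
width: 0.0213
```

Run:
```python
from h import *
s=r.get_state();print(s['eef_pos'],s['joint_positions'].round(2))
snap('wrist','w19')
shot('w19',(.5845,.1901),s['eef_pos'][2]-.1923+.012,.028,'w19r')
```

```text
[0.58484447 0.19009009 0.41022241] [-0.07  0.61 -0.48  1.6   0.32  1.01 -1.25]
```

View pics/w19r.png

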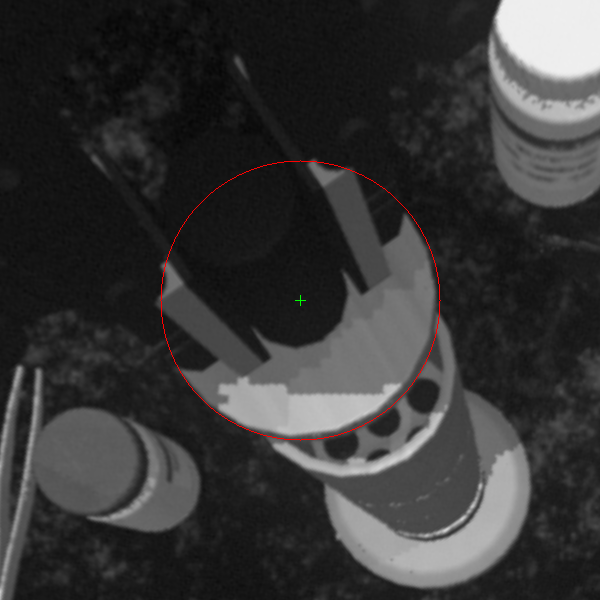

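View pics/w19.png

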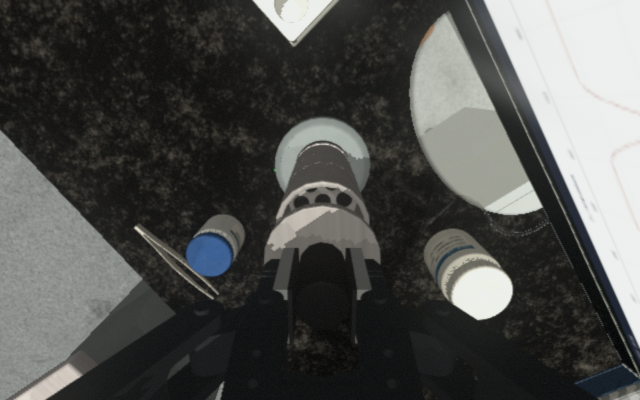

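Request:
apply_moves:
  commands:
    - {"slide": [0, 0, -1], "turn": [0, 0, 0], "claw": 255}
    - {"slide": [0, 0, -0.8], "turn": [0, 0, 0], "claw": 255}
    - {"slide": [0, 0, -0.5], "turn": [0, 0, 0], "claw": 255}
    - {"slide": [0, 0, -0.3], "turn": [0, 0, 0], "claw": 255}
    - {"slide": [0, 0, -0.3], "turn": [0, 0, 0], "claw": 255}
    - {"slide": [0, 0, -0.2], "turn": [0, 0, 0], "claw": 255}
    - {"slide": [0, 0, -0.2], "turn": [0, 0, 0], "claw": 255}
    - {"slide": [0, 0, -0.2], "turn": [0, 0, 0], "claw": 255}
    - {"slide": [0, 0, -0.15], "turn": [0, 0, 0], "claw": 255}
    - {"slide": [0, 0, 0], "turn": [0, 0, 0], "claw": 255}

```text
time: 37.15
eef_pos: [0.5849, 0.19, 0.3743]
orientation: [0.675, 0.211, 0.675, -0.212]
contact_force: [-0.4, -0.9, 3.6]
width: 0.0204
```

Request:
apply_moves:
  commands:
    - {"slide": [0, 0, 0], "turn": [0, 0, 0], "claw": 255}
    - {"slide": [0, 0, 0], "turn": [0, 0, 0], "claw": 255}
    - {"slide": [0, 0, 0], "turn": [0, 0, 0], "claw": 255}
    - {"slide": [0, 0, 0], "turn": [0, 0, 0], "claw": 255}
    - {"slide": [0, 0, 0], "turn": [0, 0, 0], "claw": 255}
    - {"slide": [0, 0, 0], "turn": [0, 0, 0], "claw": 255}
    - {"slide": [0, 0, 0], "turn": [0, 0, 0], "claw": 255}
    - {"slide": [0, 0, 0], "turn": [0, 0, 0], "claw": 255}
    - {"slide": [0, 0, 0], "turn": [0, 0, 0], "claw": 255}
    - {"slide": [0, 0, 0], "turn": [0, 0, 0], "claw": 255}

```text
time: 38.15
eef_pos: [0.585, 0.1901, 0.3742]
orientation: [0.675, 0.211, 0.675, -0.212]
contact_force: [-1.0, -0.7, 5.7]
width: 0.0207
```

The lid is seated (TCP z 0.3742, 5.7 N). I release, lift and look.

Request:
apply_moves:
  commands:
    - {"slide": [0, 0, 0], "turn": [0, 0, 0], "claw": 0}
    - {"slide": [0, 0, 0], "turn": [0, 0, 0], "claw": 0}
    - {"slide": [0, 0, 0], "turn": [0, 0, 0], "claw": 0}
    - {"slide": [0, 0, 0], "turn": [0, 0, 0], "claw": 0}
    - {"slide": [0, 0, 0], "turn": [0, 0, 0], "claw": 0}
    - {"slide": [0, 0, 0], "turn": [0, 0, 0], "claw": 0}
    - {"slide": [0, 0, 0], "turn": [0, 0, 0], "claw": 0}
    - {"slide": [0, 0, 1], "turn": [0, 0, 0], "claw": 0}
    - {"slide": [0, 0, 3], "turn": [0, 0, 0], "claw": 0}
    - {"slide": [0, 0, 3], "turn": [0, 0, 0], "claw": 0}

```text
time: 39.15
eef_pos: [0.5848, 0.1899, 0.4447]
orientation: [0.674, 0.21, 0.676, -0.212]
contact_force: [0.8, 0.4, -0.2]
width: 0.0853
```

Request:
apply_moves:
  commands:
    - {"slide": [0, 0, 3], "turn": [0, 0, 0], "claw": 0}
    - {"slide": [-2.4, -4, 0], "turn": [0, 0, 0], "claw": 0}
    - {"slide": [-2.4, -4, 0], "turn": [0, 0, 0], "claw": 0}
    - {"slide": [-1.4, -4, 0], "turn": [0, 0, 0], "claw": 0}
    - {"slide": [0, -4, 0], "turn": [0, 0, 0], "claw": 0}
    - {"slide": [0, -4, 0], "turn": [0, 0, 0], "claw": 0}
    - {"slide": [0, -4, 0], "turn": [0, 0, 0], "claw": 0}
    - {"slide": [0, 0, 0], "turn": [0, 0, 0], "claw": 0}
    - {"slide": [0, 0, 0], "turn": [0, 0, 0], "claw": 0}
    - {"slide": [0, 0, 0], "turn": [0, 0, 0], "claw": 0}

```text
time: 40.15
eef_pos: [0.5229, -0.0486, 0.4743]
orientation: [0.675, 0.21, 0.675, -0.211]
contact_force: [0.7, 0.1, 0.2]
width: 0.0852
```

Run:
```python
from h import *
s=r.get_state();print(s['eef_pos'],s['width'],s['contact_force'])
snap('scene','sf');snap('top','tf');snap('wrist','wf')
crop('sf',200,110,260,195,3,'sfc');crop('tf',170,140,330,130,2.4,'tfc')
```

```text
[ 0.52294422 -0.04863565  0.47425768] 0.0851932333161709 [0.7016412  0.07534731 0.15991167]
```

View pics/sfc.png

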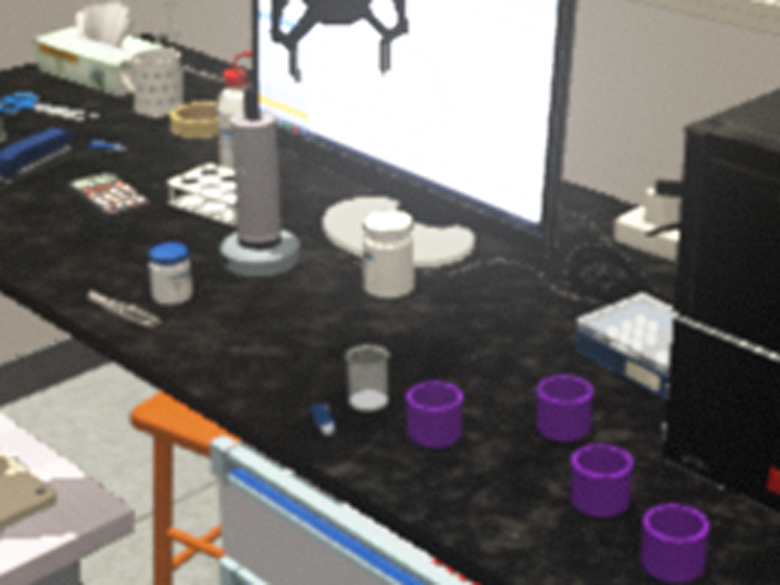

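View pics/tfc.png

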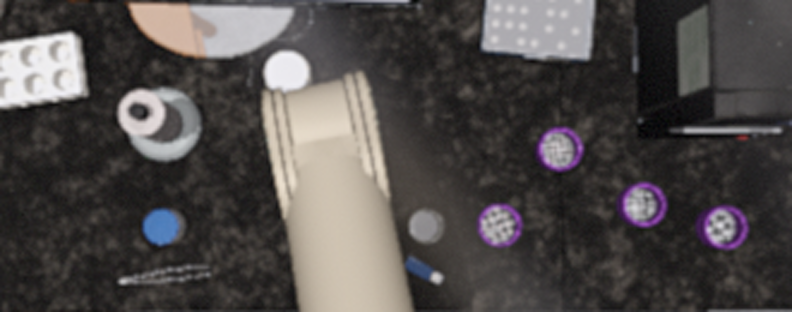

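View pics/wf.png

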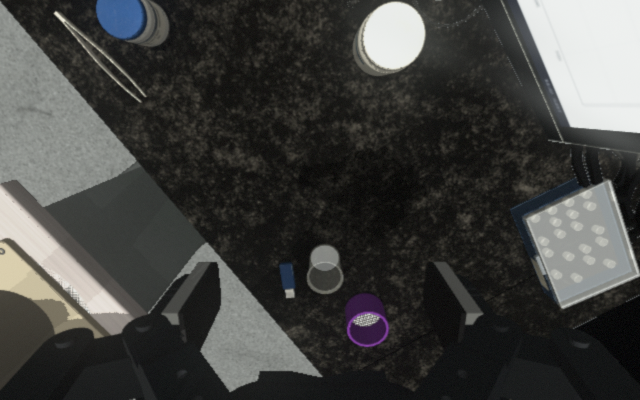

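The scene picture shows one straight column with the lid on at full-image pixel (285,150). Both jars, the beaker and the purple cups are still standing where they were. I'll do one numeric check of the lid's height and then hand in.

Run:
```python
from h import *
im=cv2.imread('pics/sf.png')
for z,rad in [(.194,.028),(.188,.028),(.046,.028),(.23,.011)]:
    pts=np.array([w2p('sf',(.5845+rad*np.cos(a),.1901+rad*np.sin(a),z)) for a in np.linspace(0,6.283,60)])
    pts=(pts-[245,105]+.5)*7-.5
    if z==.194: big=cv2.resize(im[105:190,245:325],None,fx=7,fy=7,interpolation=cv2.INTER_CUBIC)
    cv2.polylines(big,[pts.astype(np.int32)],True,(0,0,255),1)
cv2.imwrite('pics/sfz.png',big)
```

```text
(no output)
```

View pics/sfz.png

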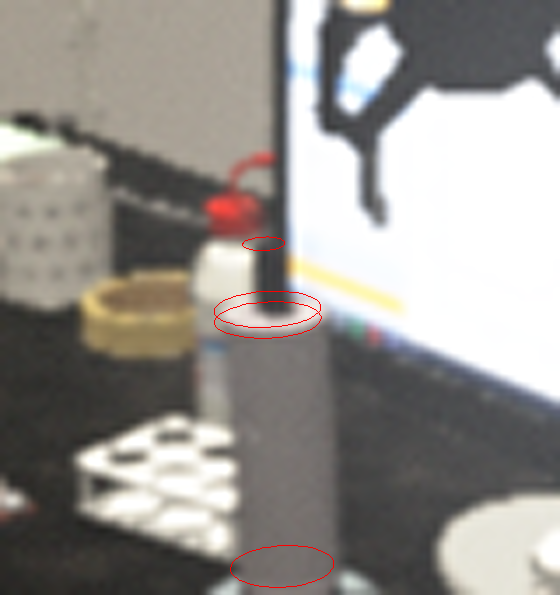

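```bash
python3 -c "
from cell import r
print(r.close_job())"
```

```text
the job is handed in; nothing more can be done
None
```

I built the column on the shaker in the order asked: pan, grey fine-mesh sieve, seven-hole coarse sieve, then lid. I handed the job in after about 40 s of the 115 s allowed.

- **Nesting:** each part reached its computed seated height to within about 0.2 mm, with about 5 N of contact. After release, the rims of the pan, fine sieve and coarse sieve were seen at z = 90, 134 and 188 mm, within about 0.3 mm of a common axis.
- **Lid:** I did not take a close wrist view of the lid after releasing it. I judged it from the contact height and force, plus the scene picture.
- **Final views:** the column stands straight with the lid flat. The beaker, both jars and the purple look-alikes stand where they were, and the gripper is open and well clear.
- **Disagreements:** the top camera's positions were about 3 to 6 mm off the wrist camera's, mostly in y. I used the wrist values, which agreed with the gripped parts. The scene overlay was off by about one pixel, roughly the same at the top and bottom of the column.

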